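Pack two twin sets of toy vehicles

ROBOT

A 6-joint arm with a two-finger parallel gripper is mounted at the origin on the work surface. World frame = base frame: x ahead of the robot, y to its left, z up, the work surface at z = 0. Lengths are in m, angles in degrees, forces in N, time in s.
With the tool pointing down it reaches from about 0.4 to 0.825 m from the base axis. Payload 7 kg.
Tool frame: the origin (TCP) lies midway between the tips of the shut fingers; the grasp point (between the pads) lies r.grip_depth behind it (r.grip_depth is the distance from the TCP to the grasp point, in m); z points along the fingers, y is the line along which they close (so a half turn about z gives the same grasp; the last joint's range is limited). The gripper opens to 88 mm and grips with 3 to 60 N. Pads are 19 mm wide; open, the fingers measure 130 mm over their backs; the gripper's body (78 mm by 193 mm) begins 47 mm behind the grasp point.
Start: joints at [82.053, 20.546, 0.682, 0, -70.136, -16.507], TCP at [0.279, 0.614, 0.227] pointing down, gripper open.
Joint ranges: [-176.03, 176.03], [-82.01, 121.73], [-58.28, 71.71], [-173.87, 95.51], [-174.79, -0.11], [-173.66, 173.66]. Speed limits (degrees/s): [136.94, 136.94, 172.46, 180, 180, 180].

INTERFACE

Orientations are given as [roll, pitch, yaw] about the fixed x, y, z axes, in that order (R = Rz(yaw) Ry(pitch) Rx(roll)).
In Python, from plant import r gives the robot as it stands.
- The arm moves only by the tool nudge_tcp, called after "Call:" by a JSON object that holds its "fn" and its "kwargs". Schema: {"type":"object","properties":{"moves":{"type":"array","items":{"type":"array","items":{"type":"number"},"minItems":6,"maxItems":6},"minItems":1,"maxItems":12},"aperture":{"type":"number"},"squeeze":{"type":"number"},"only":{"type":"string"},"quiet":{"type":"boolean"},"lines":{"type":"string"}},"required":["moves"],"additionalProperties":false}. moves is a list of rows, 1 to 12 of them, each of 6 numbers: dx, dy, dz in parts of the range, where 1.0 means 500 mm, then a rotation vector rx, ry, rz in normalised numbers (1 is 180 degrees); each row is the pose to reach, as a shift and turn from the pose commanded when the call began, along the tool's axes at that moment; what a row does not reach only later rows make up. A row lasts 1/12 s, in which the tool goes at most 0.0417 m and 7.16 degrees, less where a joint would pass 70% of its speed; a pose out of reach is approached as far as the arm can. aperture is the finger opening in m, set as the call begins (left out keeps the last). The fingers move at their own pace and stop on an object; squeeze is the grip in N (left out, the last holds). Time passes only in rows, so rows that do not move let the fingers close. The tool returns the time, the measured TCP pose, the force, the opening and the grip force at its end. only (a regular expression) keeps the lines of the reply that match it, lines (a string "A,B") keeps lines A to B, and quiet returns only ok. No shift or turn number may pass 1 either way. Input that does not fit is refused with a message, and nothing moves.
- r.get_state(): the state, without advancing time (a new reading comes with each control period).
- r.capture(name): name is "scene" or "top" or "wrist"; returns a dict with "frame" (420x560x3 uint8, red, green, blue), "z_map" (420x560 float32, m along the optical axis (not along the pixel's ray), 0 where there is no reading), "fx", "fy", "cx", "cy" (pixels), "cam_to_world" (4x4, takes a point from camera to world coordinates). Camera axes: x right, y down, z forward; pixel columns grow to the right and rows downward; lengths in m; the calibration is good to about 2 mm. A picture is of the moment at which its call begins.
- r.close_job(): hands the job in; it is judged then, once.
The state is a dict: "time_s": time; "joints": joint angles; "qd": joint speeds; "joint_torque": joint torques, N m; "tcp_pos": TCP position; "eef_rot": TCP orientation; "contact_force": force on the tool from outside, world axes, zero at the start; "moment": the same for the moment, N m; "gripper_width": finger opening in m; "gripper_force": force on a finger pad.
Only numpy, scipy, OpenCV 4.12 (cv2) and the standard library are available. Lean on these libraries where they do the work, as an engineer would, in place of code of your own. Each camera call takes 0.05 s, during which the arm holds its last target. There are 200 camera calls.

TASK

Pack the two twin sets: in the black tray with the yellow header card the orange pickup goes in the left pocket with the yellow concrete mixer to its right, and in the white tray with the red header card the white ambulance goes in the left pocket with the red fire engine to its right; left and right are as you see them with the header card at the far edge. Every vehicle stands on its wheels down in its pocket with its nose towards the header card, and the blue crate ends up standing upright in the pickup's load bed, behind the cab. Set each one down rather than dropping it, and leave the paint jar, the tape roll and the screwdriver where they are.

Things in the scene. Friction and masses are not known exactly. Their poses are not given: they have to be found in the camera images.
- pickup: Orange toy pickup truck with a cab and an open load bed. 100 long (x, nose at +x), 40 wide, 53 high, 110 g. Origin at wheel-bottom level under its middle, z up. Wheels fixed. Flat sides z 16 to 34 to grip across at the origin. Open bed behind the cab, 46 (x) by 34 inside, centre x -22, y 0; floor z 20, top of walls z 34 (3 thick). Cab from x +4. Sizes in mm.
- mixer: Yellow toy concrete mixer lorry: yellow cab, grey housing behind it, light drum with red bands. 100 long (x, nose at +x), 40 wide, 59 high, 120 g. Origin at wheel-bottom level under its middle, z up. Wheels fixed. Grip across the grey housing at the origin: flat sides 40 apart, z 12 to 34, x -11 to +19; the drum above is 35 wide. Sizes in mm.
- fire_engine: Red toy fire engine, box-shaped, white ladder and blue lamp bar on the roof. 100 long (x, nose at +x), 40 wide, 49 high, 130 g. Origin at wheel-bottom level under its middle, z up. Wheels fixed. Flat sides z 12 to 44, to grip across at the origin. Sizes in mm.
- ambulance: White toy ambulance: box body with green band and green roof cross, short bonnet, blue lamp bar. 100 long (x, nose at +x), 40 wide, 54 high, 120 g. Origin at wheel-bottom level under its middle, z up. Wheels fixed. Flat sides z 12 to 50, to grip across at the origin. Sizes in mm.
- crate: Small blue toy cargo crate, 26 (x) by 22 (y) by 30 (z) mm, about 25 g. Origin at the centre of its underside, z up.
- works_tray: Black moulded packing tray with yellow header card, fixed. Origin: underside, middle of the pocket part; x to the header (away from the robot, yaw within 0.2 rad), y to the left, z up. 140 (x) by 156 mm, 10 high. Two pockets 124 (x) by 56 mm centred at x 0, y +42 (left) and -42 (right); floor at z 3, 7 below the rims; ridge between them 28 wide. Header card x 70 to 106, z 10.
- rescue_tray: White moulded packing tray with red header card, fixed. Origin: underside, middle of the pocket part; x to the header (away from the robot, yaw within 0.2 rad), y to the left, z up. 140 (x) by 156 mm, 10 high. Two pockets 124 (x) by 56 mm centred at x 0, y +42 (left) and -42 (right); floor at z 3, 7 below the rims; ridge between them 28 wide. Header card x 70 to 106, z 10.
- paint_jar: Bystander: clear glass jar with orange cap, 60 mm across, 75 mm high. Origin under its centre.
- tape_roll: Bystander: brown roll of packing tape lying flat, 100 mm across, 48 mm high. Origin under its centre.
- screwdriver: Bystander: green-handled screwdriver, 190 mm long, lying beyond the trays. Origin under its middle, x towards the tip.
Not all that is in view belongs to the job. There is more than one size of the rescue_tray; the job needs the larger.

How it is judged (in metres and radians):
At the end, for the whole second after the job is handed in: Each vehicle in its pocket: origin within 15 mm along, 11 mm across of the pocket centre, at most 7 mm above the tray origin, tilt under 0.1 rad, nose to the header. Crate upright on the bed floor, within 12 mm along, 8 mm across of the bed centre. All at rest (x of pickup in the frame of works_tray between -0.015 and 0.015 m and y of pickup in the frame of works_tray between 0.031 and 0.053 m and z of pickup in the frame of works_tray between -0.002 and 0.007 m and angle between each of pickup, mixer, ambulance, fire_engine, crate's own z axis and vertical below 0.1 rad and y of works_tray in the frame of pickup below -0.02 m and linear speed of each of pickup, mixer, ambulance, fire_engine, crate below 0.02 m/s and x of mixer in the frame of works_tray between -0.015 and 0.015 m and y of mixer in the frame of works_tray between -0.053 and -0.031 m and z of mixer in the frame of works_tray between -0.002 and 0.007 m and y of works_tray in the frame of mixer above 0.02 m and x of ambulance in the frame of rescue_tray between -0.015 and 0.015 m and y of ambulance in the frame of rescue_tray between 0.031 and 0.053 m and z of ambulance in the frame of rescue_tray between -0.002 and 0.007 m and y of rescue_tray in the frame of ambulance below -0.02 m and x of fire_engine in the frame of rescue_tray between -0.015 and 0.015 m and y of fire_engine in the frame of rescue_tray between -0.053 and -0.031 m and z of fire_engine in the frame of rescue_tray between -0.002 and 0.007 m and y of rescue_tray in the frame of fire_engine above 0.02 m and x of crate in the frame of pickup between -0.034 and -0.01 m and y of crate in the frame of pickup between -0.008 and 0.008 m and z of crate in the frame of pickup between 0.016 and 0.025 m); the robot touches nothing.
It fails at once if the paint jar is moved by more than 20 mm (distance of paint_jar from where it was at the start of the episode above 0.02 m).
It fails at once if the tape roll is moved by more than 20 mm (distance of tape_roll from where it was at the start of the episode above 0.02 m).
It fails at once if the screwdriver is moved by more than 20 mm (distance of screwdriver from where it was at the start of the episode above 0.02 m).
It fails at once if a vehicle or the crate is dropped or thrown (moves faster than 0.6 m/s while no finger touches it: a fall of about 20 mm) ((linear speed of pickup above 0.6 m/s and contact force between the fingers and pickup below 0.05 N) or (linear speed of mixer above 0.6 m/s and contact force between the fingers and mixer below 0.05 N) or (linear speed of fire_engine above 0.6 m/s and contact force between the fingers and fire_engine below 0.05 N) or (linear speed of ambulance above 0.6 m/s and contact force between the fingers and ambulance below 0.05 N) or (linear speed of crate above 0.6 m/s and contact force between the fingers and crate below 0.05 N)).
It also fails if it takes over 106 s, if anything falls off the work surface, if the arm or the gripper's body presses on something with over 40 N, if the wrist force passes 120 N, or if a joint passes its speed limit or range.

## Working session

There is one attempt and no reset: what is moved stays moved. The work goes in short steps, Python scripts to look and compute and a tool call to move; the robot and the scene stay as the last step left them, time stands still between calls to the robot, and variables do not carry over. Pictures are saved under pics/ and viewed, at most 14 in all, crops included, and the job is handed in when it is done.

```bash
ls; mkdir -p pics; python3 - <<'E'
from plant import r
import cv2,numpy as np
print(r.get_state(), r.grip_depth)
for n in("scene","top"):
    c=r.capture(n);np.savez(n+"0.npz",**c)
    print(n,c["fx"],c["cx"],c["cy"],np.round(c["cam_to_world"],3).tolist())
    cv2.imwrite(f"pics/{n}0.png",cv2.resize(c["frame"][:,:,::-1],(784,588),interpolation=cv2.INTER_CUBIC))
E
```

```text
pics
{'time_s': 0.0, 'joints': array([ 8.20536419e+01,  2.05905558e+01,  6.32995652e-01, -1.92685733e-02,
       -7.01362529e+01, -1.65081168e+01]), 'qd': array([-0.13868131, -0.03953904,  0.09688579, -0.01779888, -0.0057942 ,
       -0.06305719]), 'joint_torque': array([ 9.32959629e-04, -5.82719707e+01,  2.93070710e+01,  6.99750736e+00,
        6.99098004e-03, -1.50454903e-04]), 'tcp_pos': array([0.27924255, 0.61398432, 0.22562939]), 'eef_rot': array([ 1.79904907e+02, -9.29254510e-03, -2.44610291e+01]), 'contact_force': array([ 0.21463129,  0.35854403, -0.18325061]), 'moment': array([-0.01529049, -0.04950849, -0.00901255]), 'gripper_force': 0.0, 'gripper_width': 0.0877053029683054} 0.0188
scene 468.40045185544216 287.2439385337504 215.16451977601577 [[-0.648, 0.475, -0.595, 1.36], [0.762, 0.405, -0.506, 0.698], [0.0, -0.781, -0.624, 0.93], [0.0, 0.0, 0.0, 1.0]]
top 474.9815864359948 285.7177655975345 206.06381819917104 [[0.004, -0.983, 0.183, 0.247], [-1.0, -0.003, 0.006, -0.005], [-0.005, -0.183, -0.983, 1.518], [0.0, 0.0, 0.0, 1.0]]
```

View pics/scene0.png

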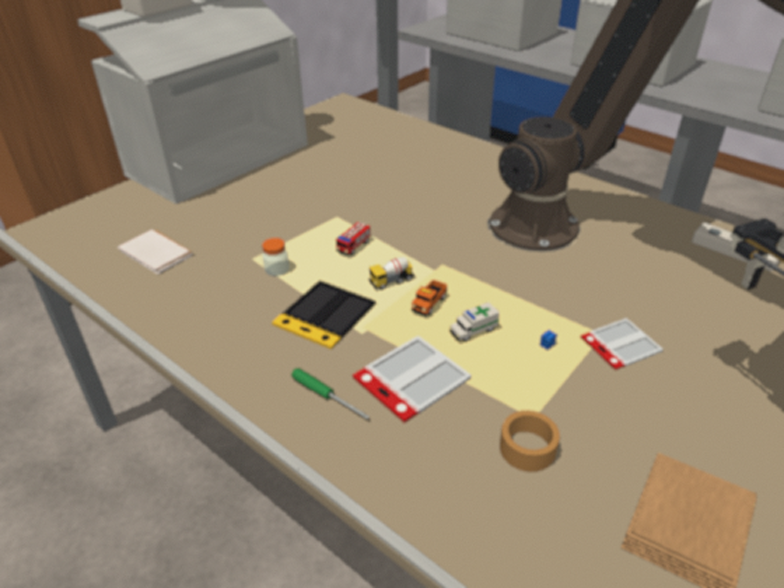

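View pics/top0.png

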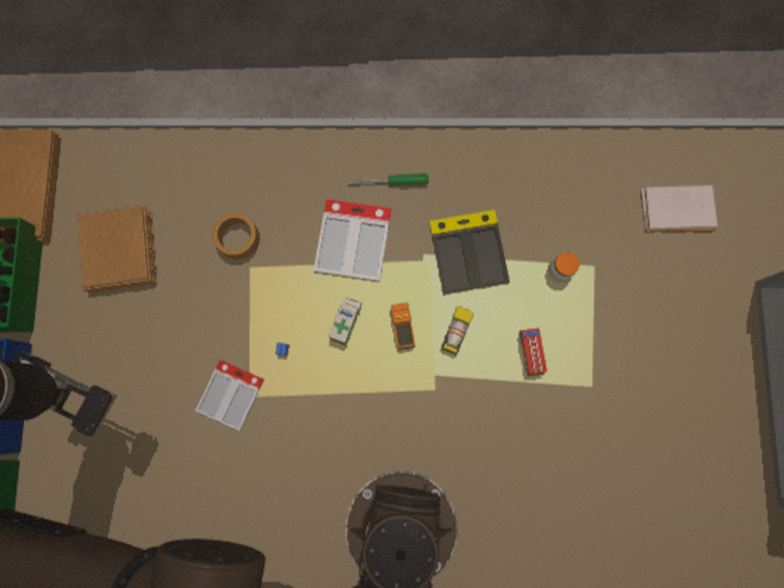

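The scene view shows both trays, the four vehicles, the crate and the small decoy tray. In the top view (784x588) they are at: works tray (469,252), large rescue tray (353,240), pickup (402,326), mixer (457,331), fire engine (533,352), ambulance (345,321), crate (282,350). The decoy is at (230,395).

```bash
cat > h.py <<'E'
import numpy as np,cv2
from scipy.spatial.transform import Rotation as R
def ray(c,uv):
    uv=np.atleast_2d(np.asarray(uv,float));T=c["cam_to_world"]
    d=np.c_[(uv[:,0]-c["cx"])/c["fx"],(uv[:,1]-c["cy"])/c["fy"],np.ones(len(uv))]@T[:3,:3].T
    return T[:3,3],d
def plane(c,uv,z):
    o,d=ray(c,uv);return o+d*((z-o[2])/d[:,2])[:,None]
def tri(c1,u1,c2,u2):
    o1,d1=ray(c1,u1);o2,d2=ray(c2,u2);out=[]
    for a,b in zip(d1,d2):
        s=np.linalg.lstsq(np.c_[a,-b],o2-o1,rcond=None)[0];p,q=o1+a*s[0],o2+b*s[1]
        out.append(np.r_[(p+q)/2,np.linalg.norm(p-q)])
    return np.array(out)
def project(c,p):
    T=np.linalg.inv(c["cam_to_world"]);q=np.atleast_2d(p)@T[:3,:3].T+T[:3,3]
    return np.c_[q[:,0]/q[:,2]*c["fx"]+c["cx"],q[:,1]/q[:,2]*c["fy"]+c["cy"]]
def delta(s,p,yaw):
    """rows: shift & rotvec in tool axes from current pose s to tool-down at p with tool yaw"""
    A=R.from_euler("xyz",s["eef_rot"],degrees=True)
    B=R.from_euler("xyz",[180,0,yaw],degrees=True)
    return A.inv().apply(np.array(p)-s["tcp_pos"]),(A.inv()*B).as_rotvec(degrees=True)
E
python3 - <<'E'
from h import *
from plant import r
c=np.load("top0.npz")
for n,u,z in[("works",(469,252),.005),("resc",(353,240),.005),("pick",(402,326),.03),("mix",(457,331),.04),("fire",(533,352),.045),("amb",(345,321),.05),("crate",(282,350),.03),("jar",(566,263),.075),("tape",(234,234),.048),("sd",(390,181),.01)]:
    print(n,plane(c,np.array(u)/1.4,z).round(3))
w=r.capture("wrist");s=r.get_state()
A=R.from_euler("xyz",s["eef_rot"],degrees=True).as_matrix();T=w["cam_to_world"]
print((A.T@(T[:3,3]-s["tcp_pos"])).round(4),(A.T@T[:3,:3]).round(3),w["fx"],w["cx"],w["cy"])
for p in([.55,-.02,.3],[.52,0,.35]):print(delta(s,p,-90))
E
```

```text
works [[ 0.615 -0.158  0.005]]
resc [[0.644 0.114 0.005]]
pick [[ 0.438 -0.002  0.03 ]]
mix [[ 0.425 -0.125  0.04 ]]
fire [[ 0.379 -0.292  0.045]]
amb [[0.446 0.125 0.05 ]]
crate [[0.383 0.267 0.03 ]]
jar [[ 0.574 -0.366  0.075]]
tape [[0.646 0.383 0.048]]
sd [[0.787 0.028 0.01 ]]
[ 0.0849 -0.0002 -0.1587] [[-0.    -0.951 -0.31 ]
 [ 1.    -0.    -0.   ]
 [ 0.    -0.31   0.951]] 373.096893503946 282.9427974586185 204.22902610492966
(array([ 0.50895267,  0.46523348, -0.07350877]), array([ 6.07153893e-02, -4.93575928e-02,  6.55427512e+01]))
(array([ 0.47337141,  0.45951272, -0.12352124]), array([ 6.07153893e-02, -4.93575928e-02,  6.55427512e+01]))
```

```bash
cat > d.py <<'E'
import sys;from h import *;from plant import r
s=r.get_state();a=[float(x) for x in sys.argv[1:]]
print(round(s["time_s"],2),s["tcp_pos"].round(4),s["eef_rot"].round(2),s["joints"].round(1),round(s["gripper_width"],4))
for i in range(0,len(a),4):
    t,v=delta(s,a[i:i+3],a[i+3]);print(t.round(4),v.round(2))
E
python3 d.py .52 .2 .3 0
```

```text
0.15 [0.2793 0.6141 0.2258] [ 1.7993e+02 -1.0000e-02 -2.4460e+01] [ 82.1  20.6   0.6  -0.  -70.1 -16.5] 0.0876
[ 0.3906  0.2774 -0.0738] [ 7.000e-02  1.000e-02 -2.446e+01]
```

Careful with the scale: shifts go in shares of 500 mm and turns go in shares of 180 degrees. That gives: 0.391 m is 0.782, 0.37 m is 0.74, -24.46 degrees is -0.1359.

Call:
{"fn": "nudge_tcp", "kwargs": {"moves": [[0.06, 0.04, -0.012, 0, 0, -0.0111], [0.14, 0.1, -0.028, 0, 0, -0.0278], [0.2, 0.14, -0.04, 0, 0, -0.0444], [0.27, 0.19, -0.052, 0, 0, -0.0611], [0.34, 0.24, -0.066, 0, 0, -0.0778], [0.4, 0.29, -0.08, 0, 0, -0.0944], [0.48, 0.34, -0.094, 0, 0, -0.1111], [0.54, 0.39, -0.108, 0, 0, -0.1278], [0.61, 0.44, -0.12, 0, 0, -0.1359], [0.68, 0.49, -0.134, 0, 0, -0.1359], [0.74, 0.53, -0.144, 0, 0, -0.1359], [0.782, 0.554, -0.148, 0, 0, -0.1359]]}}

```text
time_s: 1.15
tcp_pos: [0.5215, 0.1978, 0.3016]
eef_rot: [-180.0, -0.1, -0.0]
contact_force: [1.0, 0.4, -0.2]
gripper_width: 0.0877
gripper_force: 0.0
```

```bash
python3 - <<'E'
from h import *;from plant import r
c=r.capture("wrist");np.savez("wA.npz",**c);cv2.imwrite("pics/wA.png",cv2.resize(c["frame"][:,:,::-1],(784,588),interpolation=cv2.INTER_CUBIC))
E
python3 d.py .52 -.2 .3 0
```

```text
1.2 [0.5237 0.1949 0.3017] [ 1.7995e+02 -9.0000e-02 -1.3000e-01] [ 40.6   7.2  -7.3   0.1 -75.5  49.3] 0.0875
[-0.0029  0.3949  0.0021] [ 0.05 -0.09 -0.13]
```

View pics/wA.png

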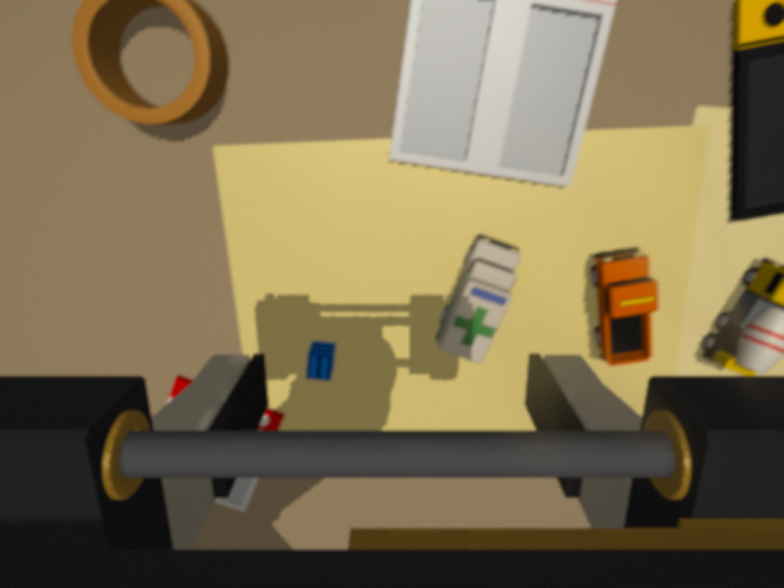

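The wrist view shows the ambulance (480,298), pickup (625,305), crate (320,361), mixer (750,330) and part of the rescue tray (505,90). All the visible noses point up in the picture, away from the robot.

Converted, 0.14 m is 0.28, 0.05 m is 0.1.

```bash
cat > cap.py <<'E'
import sys;from h import *;from plant import r
c=r.capture("wrist");n=sys.argv[1];np.savez(n+".npz",**c);cv2.imwrite(f"pics/{n}.png",cv2.resize(c["frame"][:,:,::-1],(784,588),interpolation=cv2.INTER_CUBIC))
E
```

Call:
{"fn": "nudge_tcp", "kwargs": {"moves": [[0.05, 0.06, -0.02, 0, 0, 0], [0.1, 0.12, -0.04, 0, 0, 0], [0.15, 0.18, -0.06, 0, 0, 0], [0.192, 0.24, -0.08, 0, 0, 0], [0.192, 0.28, -0.08, 0, 0, 0], [0.192, 0.28, -0.08, 0, 0, 0], [0.192, 0.28, -0.08, 0, 0, 0]], "lines": "1,2"}}

```text
time_s: 1.78
tcp_pos: [0.6168, 0.0592, 0.34]
```

```bash
python3 cap.py wB
```

Call:
{"fn": "nudge_tcp", "kwargs": {"moves": [[0, 0.08, 0, 0, 0, 0], [0, 0.16, 0, 0, 0, 0], [0, 0.24, 0, 0, 0, 0], [0, 0.3, 0, 0, 0, 0], [0, 0.3, 0, 0, 0, 0], [0, 0.3, 0, 0, 0, 0]], "lines": "1,2"}}

```text
time_s: 2.33
tcp_pos: [0.6164, -0.09, 0.3404]
```

```bash
python3 cap.py wD
```

Call:
{"fn": "nudge_tcp", "kwargs": {"moves": [[-0.06, 0.06, 0.02, 0, 0, 0], [-0.12, 0.12, 0.04, 0, 0, 0], [-0.18, 0.18, 0.06, 0, 0, 0], [-0.24, 0.2, 0.08, 0, 0, 0], [-0.24, 0.2, 0.08, 0, 0, 0], [-0.24, 0.2, 0.08, 0, 0, 0]], "lines": "1,2"}}

```text
time_s: 2.88
tcp_pos: [0.4953, -0.1889, 0.3007]
```

```bash
python3 cap.py wC
```

```text
(no output)
```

View pics/wB.png

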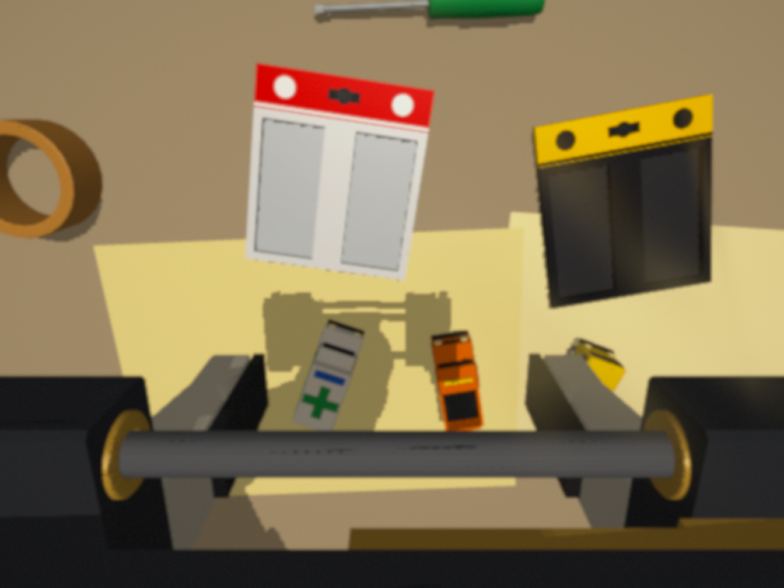

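View pics/wD.png

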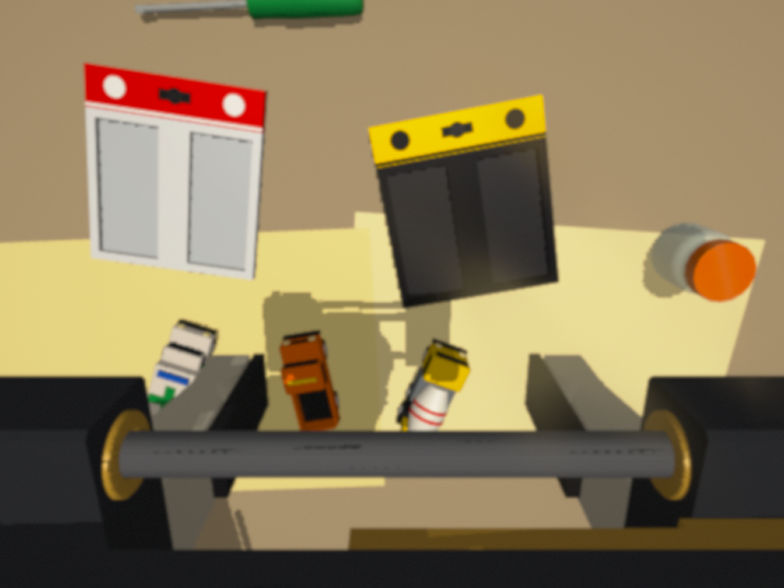

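View pics/wC.png

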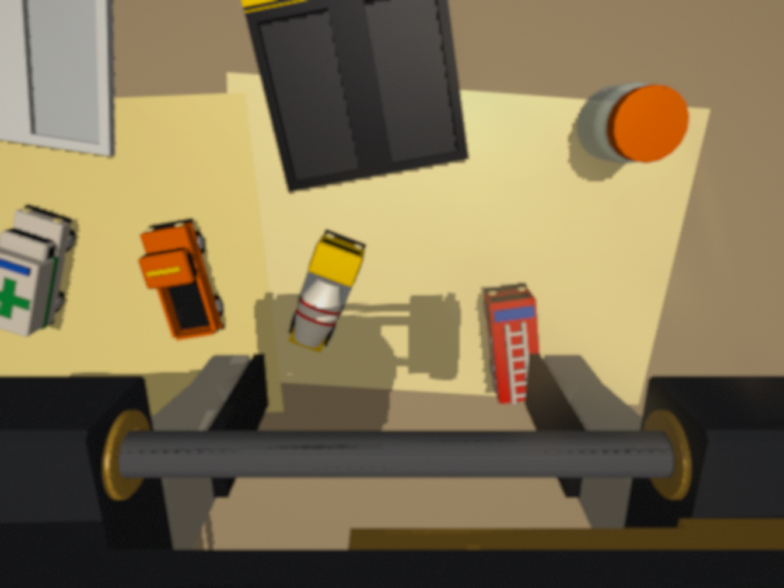

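The three wrist views together show both trays whole. Red header corners in view B are at about (257,65), (433,90), (430,127) and (255,100). Every vehicle's nose points away from the robot; the fire engine is at (512,345) in view C. Next I'll enlarge each vehicle and measure the headers.

```bash
python3 - <<'E'
from h import *
V={k:dict(np.load(k+".npz")) for k in("wA","wB","wC","wD")}
def quad(m):
    cs,_=cv2.findContours(m,0,1);k=max(cs,key=cv2.contourArea)
    b=cv2.boxPoints(cv2.minAreaRect(k))
    return b
out={}
for n,lo,hi in(("works",(20,170,120),(32,255,255)),("resc",(0,180,120),(5,255,255))):
    Q=[]
    for k in("wB","wD"):
        f=cv2.cvtColor(V[k]["frame"],cv2.COLOR_RGB2HSV);m=cv2.inRange(f,lo,hi);m[150:]=0
        m=cv2.morphologyEx(m,cv2.MORPH_OPEN,np.ones((3,3)))
        q=quad(m);q=q[np.argsort(q[:,0]+0)]
        L=q[:2][np.argsort(q[:2,1])];Rr=q[2:][np.argsort(q[2:,1])];Q.append(np.array([L[0],L[1],Rr[0],Rr[1]]))
    t=tri(V["wB"],Q[0],V["wD"],Q[1]);print(n,t.round(4).tolist())
    for k,q in zip(("wB","wD"),Q):
        p=plane(V[k],q,.01)[:,:2];yd=(p[0]+p[1]-p[2]-p[3])/2;yaw=np.degrees(np.arctan2(-yd[0],yd[1]))
        c=p.mean(0);a=np.radians(yaw);o=c-.088*np.array([np.cos(a),np.sin(a)])
        print(k,"yaw",yaw.round(2),"w",np.linalg.norm(yd).round(4),"h",np.linalg.norm(p[0]-p[1]).round(4),"origin",o.round(4))
def crop(k,x,y,w=62,s=4):
    x=int(x/1.4);y=int(y/1.4);f=V[k]["frame"][max(y-w//2,0):y+w//2,max(x-w//2,0):x+w//2,::-1]
    print(k,max(x-w//2,0),max(y-w//2,0),f.shape)
    o=np.zeros((264,264,3),np.uint8);g=cv2.resize(f,None,fx=s,fy=s,interpolation=cv2.INTER_CUBIC);o[:g.shape[0],:g.shape[1]]=g;return o
w=66
r1=np.hstack([crop("wA",480,298,98,264/98),crop("wA",625,305,98,264/98),crop("wA",320,361,w)])
r2=np.hstack([crop("wC",320,292,98,264/98),crop("wC",512,345,98,264/98),crop("wC",180,280,98,264/98)])
cv2.imwrite("pics/mos.png",np.vstack([r1,r2]))
E
```

```text
works [[0.6921, -0.0628, -0.0015, 0.0026], [0.6564, -0.0696, 0.0118, 0.0013], [0.7203, -0.2185, 0.0069, 0.0018], [0.6858, -0.2246, 0.0198, 0.0032]]
wB yaw 10.99 w 0.1615 h 0.0369 origin [ 0.6023 -0.161 ]
wD yaw 9.58 w 0.1583 h 0.0372 origin [ 0.6016 -0.1591]
resc [[0.745, 0.1794, 0.0107, 0.0001], [0.7158, 0.1844, 0.0195, 0.0003], [0.7231, 0.0256, -0.0027, 0.0001], [0.6927, 0.0306, 0.0066, 0.0001]]
wB yaw -8.41 w 0.1563 h 0.03 origin [0.632  0.1188]
wD yaw -8.26 w 0.1603 h 0.0306 origin [0.6321 0.1182]
wA 293 163 (98, 98, 3)
wA 397 168 (98, 98, 3)
wA 195 224 (66, 66, 3)
wC 179 159 (98, 98, 3)
wC 316 197 (98, 98, 3)
wC 79 151 (98, 98, 3)
```

View pics/mos.png

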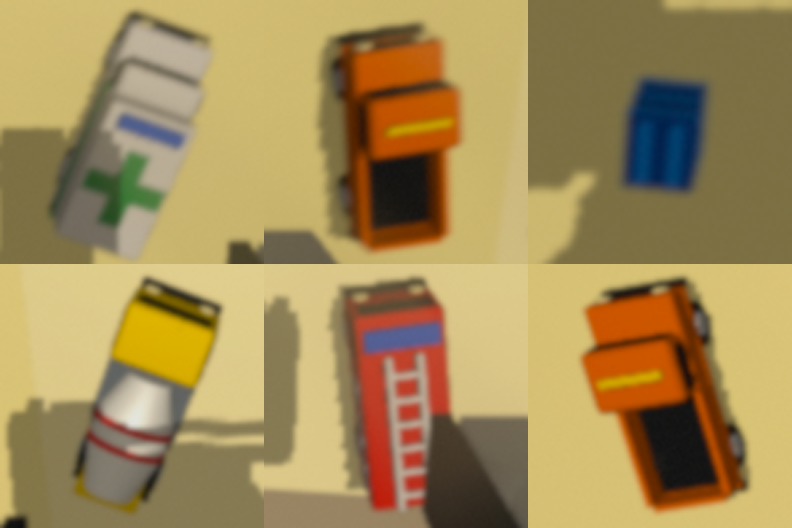

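The mosaic shows each vehicle's nose bumper and tail edge clearly, and the crate's top face. I'll cast rays through those and through the tray corners.

```bash
python3 - <<'E'
from h import *
V={k:dict(np.load(k+".npz")) for k in("wA","wB","wC","wD")};V["top"]=dict(np.load("top0.npz"))
def fit(P,M):
    P=np.array(P);M=np.array(M);p=P-P.mean(0);m=M-M.mean(0)
    a=np.arctan2((m[:,0]*p[:,1]-m[:,1]*p[:,0]).sum(),(m*p).sum());c,s=np.cos(a),np.sin(a)
    Rm=np.array([[c,-s],[s,c]]);o=P.mean(0)-Rm@M.mean(0);return o,np.degrees(a),np.linalg.norm(P-(M@Rm.T+o),axis=1)
M=[[.106,.078],[.106,-.078],[-.07,-.078],[-.07,.078]]
C={"works":{"wB":[(534,127),(713,95),(711,281),(552,307)],"wD":[(370,128),(544,95),(557,281),(405,306)]},
"resc":{"wB":[(257,65),(433,91),(405,280),(247,260)],"wD":[(85,65),(267,92),(254,279),(92,258)]}}
for n,d in C.items():
    for k,q in d.items():
        o,a,e=fit(plane(V[k],np.array(q)/1.4,.01)[:,:2],M);print(n,k,o.round(4),a.round(2),e.round(4))
    print(tri(V["wB"],np.array(d["wB"])/1.4,V["wD"],np.array(d["wD"])/1.4)[:,2:].round(4).tolist())
s=98/264
N={"amb":("wA",(293,163),(170,27),.012,(97,250),.05),"pickA":("wA",(397,168),(118,35),.012,(141,244),.034),
"pickC":("wC",(79,151),(117,24),.012,(170,236),.034),"mix":("wC",(179,159),(183,31),.015,(108,241),.035),
"fire":("wC",(316,197),(121,24),.015,(154,241),.047)}
for n,(k,o,a,za,b,zb) in N.items():
    f=plane(V[k],np.array(o)+np.array(a)*s,za)[0,:2];t=plane(V[k],np.array(o)+np.array(b)*s,zb)[0,:2];d=f-t
    print(n,"origin",((f+t)/2).round(4),"len",np.linalg.norm(d).round(4),"yaw",np.degrees(np.arctan2(d[1],d[0])).round(1))
print("pick tail",tri(V["wA"],np.array((397,168))+np.array((141,244))*s,V["wC"],np.array((79,151))+np.array((170,236))*s).round(4))
print("lamp",tri(V["wA"],np.array((293,163))+np.array((150,131))*s,V["wC"],[np.array((13,268))/1.4]).round(4))
q=np.array((195,224))+np.array([(108,118),(172,122),(164,190),(97,187)])/4
p=plane(V["wA"],q,.03)[:,:2];print("crate",p.mean(0).round(4),[np.linalg.norm(p[i]-p[i-1]).round(4) for i in range(4)],np.degrees(np.arctan2(*((p[0]+p[1]-p[2]-p[3])[::-1]))).round(1))
for n,lo,hi,k in(("crate",(105,150,60),(125,255,255),"wA"),):
    cc=[]
    for k in("wA","top"):
        m=cv2.inRange(cv2.cvtColor(V[k]["frame"],cv2.COLOR_RGB2HSV),lo,hi)
        nn,l,st,ce=cv2.connectedComponentsWithStats(m);t=project(V[k],[*p.mean(0),.025])[0]
        i=1+np.argmin(np.linalg.norm(ce[1:]-t,axis=1));cc.append(ce[i]);print(k,t.round(1),ce[i].round(1),st[i])
    print(tri(V["wA"],cc[0],V["top"],cc[1]).round(4))
E
python3 d.py
```

```text
works wB [ 0.601  -0.1603] 10.0 [0.001  0.0013 0.0006 0.0009]
works wD [ 0.6013 -0.1612] 9.95 [0.0016 0.001  0.0027 0.0026]
[[0.0028, 0.0007], [0.0083, 0.0004], [0.0158, 0.0003], [0.0012, 0.0011]]
resc wB [0.6277 0.1178] -7.91 [0.001  0.0009 0.0009 0.0007]
resc wD [0.6282 0.1171] -8.29 [0.0012 0.0012 0.0014 0.0007]
[[0.0102, 0.0], [-0.0007, 0.0007], [0.0066, 0.001], [0.0136, 0.0017]]
amb origin [0.454  0.1253] len 0.0998 yaw -20.1
pickA origin [ 0.4431 -0.0045] len 0.0963 yaw 8.6
pickC origin [ 0.4439 -0.0039] len 0.0965 yaw 12.5
mix origin [ 0.4313 -0.1269] len 0.1011 yaw -20.6
fire origin [ 0.3854 -0.294 ] len 0.0969 yaw 9.0
pick tail [[ 0.3948 -0.013   0.031   0.0013]]
lamp [[0.4636 0.1221 0.0522 0.0018]]
crate [0.3879 0.2675] [np.float64(0.0249), np.float64(0.0203), np.float64(0.0243), np.float64(0.0216)] -9.7
wA [229.3 260.9] [228.9 256.9] [220 245  18  26 237]
top [201.6 248.5] [202.  248.5] [202 246   1   6   6]
[[0.3889 0.2686 0.0151 0.0015]]
2.93 [ 0.4967 -0.1886  0.3011] [-1.8e+02 -7.0e-02  7.0e-02] [  0.4   4.5 -10.4  -0.  -75.   89.7] 0.0875
```

```bash
python3 d.py .4313 -.1269 .1 -20.6 .4313 -.1269 .013 -20.6
```

```text
2.93 [ 0.4967 -0.1886  0.3011] [-1.8e+02 -7.0e-02  7.0e-02] [  0.4   4.5 -10.4  -0.  -75.   89.7] 0.0875
[-0.0656 -0.0618  0.2011] [-2.000e-02 -7.000e-02  2.067e+01]
[-0.0657 -0.0618  0.2881] [-2.000e-02 -7.000e-02  2.067e+01]
```

Converted, 0.288 m is 0.576, 0.28 m is 0.56, 20.67 degrees is 0.1148.

Call:
{"fn": "nudge_tcp", "kwargs": {"moves": [[-0.022, -0.02, 0.07, 0, 0, 0.0222], [-0.044, -0.04, 0.14, 0, 0, 0.0444], [-0.066, -0.062, 0.21, 0, 0, 0.0667], [-0.09, -0.084, 0.28, 0, 0, 0.0889], [-0.114, -0.106, 0.35, 0, 0, 0.1111], [-0.1314, -0.1236, 0.4, 0, 0, 0.1148], [-0.1314, -0.1236, 0.45, 0, 0, 0.1148], [-0.1314, -0.1236, 0.49, 0, 0, 0.1148], [-0.1314, -0.1236, 0.53, 0, 0, 0.1148], [-0.1314, -0.1236, 0.56, 0, 0, 0.1148], [-0.1314, -0.1236, 0.576, 0, 0, 0.1148], [-0.1314, -0.1236, 0.576, 0, 0, 0.1148]]}}

```text
time_s: 3.93
tcp_pos: [0.4311, -0.1268, 0.0111]
eef_rot: [179.9, 0.1, -20.6]
contact_force: [0.0, 0.3, 0.5]
gripper_width: 0.0879
gripper_force: 0.0
```

```bash
python3 cap.py g1
```

```text
(no output)
```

View pics/g1.png

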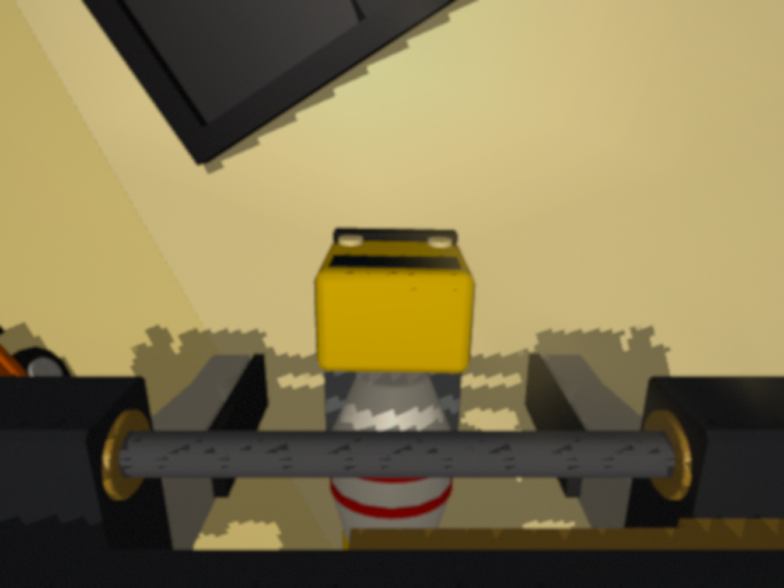

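The mixer is centred between the fingers at (395,320) and straight. I'll grip and lift.

Call:
{"fn": "nudge_tcp", "kwargs": {"moves": [[0, 0, 0, 0, 0, 0], [0, 0, 0, 0, 0, 0], [0, 0, 0, 0, 0, 0], [0, 0, 0, 0, 0, 0], [0, 0, 0, 0, 0, 0], [0, 0, 0, 0, 0, 0]], "aperture": 0.03, "squeeze": 25}}

```text
time_s: 4.48
tcp_pos: [0.4312, -0.1278, 0.0129]
eef_rot: [-180.0, -0.0, -20.7]
contact_force: [0.6, -0.2, -0.1]
gripper_width: 0.0529
gripper_force: 0.0
```

Call:
{"fn": "nudge_tcp", "kwargs": {"moves": [[0, 0, -0.02, 0, 0, 0], [0, 0, -0.06, 0, 0, 0], [0, 0, -0.1, 0, 0, 0], [0, 0, -0.1, 0, 0, 0]]}}

```text
time_s: 4.82
tcp_pos: [0.4332, -0.1278, 0.0658]
eef_rot: [-179.9, -0.3, -20.6]
contact_force: [0.3, -0.6, 0.5]
gripper_width: 0.0312
gripper_force: 0.0
```

```bash
python3 d.py .6083 -.2021 .05 10  .6083 -.2021 .016 10
```

```text
4.82 [ 0.4332 -0.1278  0.0658] [-179.89   -0.28  -20.62] [  8.7   9.6 -39.1   0.1 -41.   60.6] 0.0312
[0.19   0.0079 0.0167] [-3.000e-02 -3.100e-01 -3.062e+01]
[0.1898 0.008  0.0507] [-3.000e-02 -3.100e-01 -3.062e+01]
```

The fingers are slower than I allowed for and closed empty. I'll reopen and look.

Converted, -0.05 m is -0.1, -0.03 m is -0.06.

Call:
{"fn": "nudge_tcp", "kwargs": {"moves": [[0, 0, -0.06, 0, 0, 0], [0, 0, -0.1, 0, 0, 0], [0, 0, -0.1, 0, 0, 0], [0, 0, -0.1, 0, 0, 0], [0, 0, -0.1, 0, 0, 0]], "aperture": 0.07}}

```text
time_s: 5.23
tcp_pos: [0.4306, -0.1278, 0.1121]
eef_rot: [-180.0, 0.0, -20.7]
contact_force: [-1.1, -0.6, 0.1]
gripper_width: 0.0588
gripper_force: 0.0
```

```bash
python3 cap.py g2
```

```text
(no output)
```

View pics/g2.png

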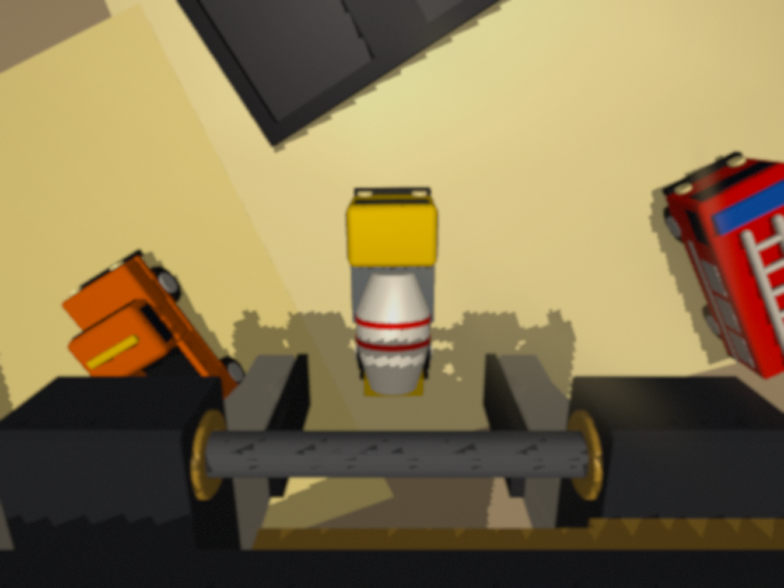

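The mixer is untouched at (392,290), still aligned. I'll go back down and allow more time to close.

Converted, 0.1 m is 0.2, 0.095 m is 0.19.

Call:
{"fn": "nudge_tcp", "kwargs": {"moves": [[0, 0, 0.07, 0, 0, 0], [0, 0, 0.13, 0, 0, 0], [0, 0, 0.17, 0, 0, 0], [0, 0, 0.19, 0, 0, 0], [0, 0, 0.2, 0, 0, 0], [0, 0, 0.2, 0, 0, 0]], "aperture": 0.07}}

```text
time_s: 5.78
tcp_pos: [0.4297, -0.128, 0.0109]
eef_rot: [179.9, 0.2, -20.7]
contact_force: [0.0, 0.1, -0.0]
gripper_width: 0.0701
gripper_force: 0.0
```

Call:
{"fn": "nudge_tcp", "kwargs": {"moves": [[0, 0, 0, 0, 0, 0], [0, 0, 0, 0, 0, 0], [0, 0, 0, 0, 0, 0], [0, 0, 0, 0, 0, 0], [0, 0, 0, 0, 0, 0], [0, 0, 0, 0, 0, 0], [0, 0, 0, 0, 0, 0], [0, 0, 0, 0, 0, 0]], "aperture": 0.03, "squeeze": 25}}

```text
time_s: 6.45
tcp_pos: [0.4316, -0.1277, 0.0131]
eef_rot: [-180.0, -0.1, -20.6]
contact_force: [-0.8, 1.2, 6.5]
gripper_width: 0.0399
gripper_force: 25.0
```

```bash
python3 d.py .6083 -.2021 .05 10  .6083 -.2021 .0165 10
```

```text
6.45 [ 0.4316 -0.1277  0.0131] [-1.7997e+02 -6.0000e-02 -2.0650e+01] [  8.7  14.9 -42.2   0.  -32.9  60.6] 0.0399
[ 0.1916  0.0073 -0.0367] [-1.000e-02 -7.000e-02 -3.065e+01]
[ 0.1916  0.0073 -0.0032] [-1.000e-02 -7.000e-02 -3.065e+01]
```

Converted, 0.1916 m is 0.3832, 0.17 m is 0.34, -30.65 degrees is -0.1703.

Call:
{"fn": "nudge_tcp", "kwargs": {"moves": [[0, 0, -0.04, 0, 0, 0], [0.02, 0, -0.08, 0, 0, -0.0111], [0.07, 0.002, -0.1, 0, 0, -0.0389], [0.13, 0.006, -0.1, 0, 0, -0.0722], [0.2, 0.008, -0.1, 0, 0, -0.1056], [0.27, 0.01, -0.1, 0, 0, -0.1389], [0.34, 0.014, -0.1, 0, 0, -0.1703], [0.3832, 0.0146, -0.09, 0, 0, -0.1703], [0.3832, 0.0146, -0.06, 0, 0, -0.1703], [0.3832, 0.0146, -0.04, 0, 0, -0.1703], [0.3832, 0.0146, -0.03, 0, 0, -0.1703], [0.3832, 0.0146, -0.03, 0, 0, -0.1703]]}}

```text
time_s: 7.45
tcp_pos: [0.6056, -0.2019, 0.0256]
eef_rot: [-179.9, 0.2, 10.0]
contact_force: [-0.1, -0.1, -0.8]
gripper_width: 0.0397
gripper_force: 25.0
```

```bash
python3 cap.py p1; python3 d.py .6083 -.2021 .0165 10
```

```text
7.5 [ 0.6064 -0.2019  0.0269] [-1.7997e+02  1.3000e-01  1.0000e+01] [ -1.   27.8 -16.8  -0.  -45.5 101. ] 0.0398
[0.0019 0.0005 0.0104] [-0.03  0.13 -0.  ]
```

View pics/p1.png

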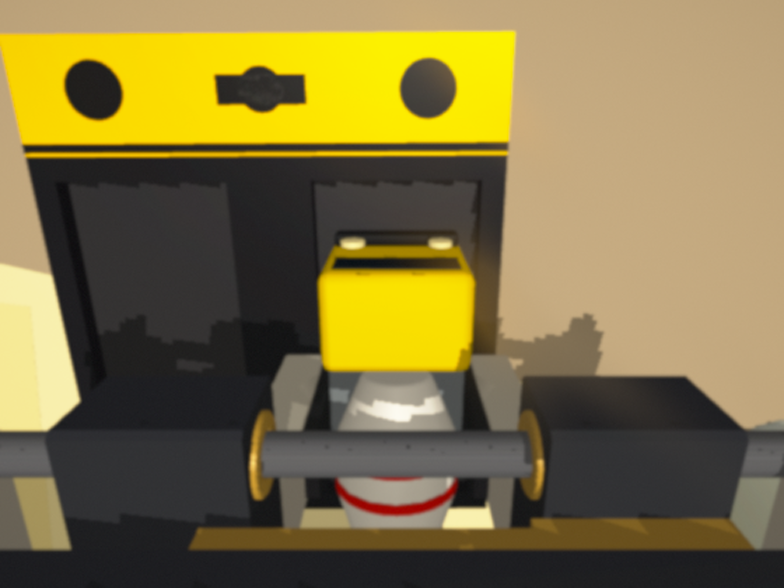

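The mixer hangs square over the right pocket, nose at (395,240) towards the yellow header. I'll lower and release it.

Converted, 0.012 m is 0.024, 0.0105 m is 0.021.

Call:
{"fn": "nudge_tcp", "kwargs": {"moves": [[0, 0, 0.008, 0, 0, 0], [0, 0, 0.016, 0, 0, 0], [0, 0, 0.021, 0, 0, 0], [0, 0, 0.024, 0, 0, 0], [0, 0, 0.024, 0, 0, 0]]}}

```text
time_s: 7.92
tcp_pos: [0.6077, -0.2021, 0.0162]
eef_rot: [180.0, -0.0, 10.0]
contact_force: [-1.7, 0.7, 2.8]
gripper_width: 0.0397
gripper_force: 25.0
```

Call:
{"fn": "nudge_tcp", "kwargs": {"moves": [[0, 0, 0, 0, 0, 0], [0, 0, 0, 0, 0, 0], [0, 0, 0, 0, 0, 0], [0, 0, 0, 0, 0, 0]], "aperture": 0.062}}

```text
time_s: 8.25
tcp_pos: [0.6079, -0.2023, 0.0156]
eef_rot: [180.0, -0.0, 10.0]
contact_force: [0.3, -0.9, 0.1]
gripper_width: 0.0596
gripper_force: 0.0
```

Call:
{"fn": "nudge_tcp", "kwargs": {"moves": [[0, 0, -0.03, 0, 0, 0], [0, 0, -0.08, 0, 0, 0], [0, 0, -0.15, 0, 0, 0], [0, 0, -0.22, 0, 0, 0], [0, 0, -0.22, 0, 0, 0]]}}

```text
time_s: 8.67
tcp_pos: [0.6119, -0.2032, 0.1334]
eef_rot: [179.8, -0.6, 10.1]
contact_force: [1.1, -1.3, 1.1]
gripper_width: 0.062
gripper_force: 0.0
```

```bash
python3 d.py .3854 -.294 .1 9 .3854 -.294 .012 9 .4435 -.0042 .1 10.5 .4435 -.0042 .012 10.5
```

```text
8.67 [ 0.6119 -0.2032  0.1334] [179.75  -0.59  10.07] [ -1.   21.4 -11.    0.2 -57.  101. ] 0.062
[-0.2392  0.0497  0.0311] [ 0.24 -0.59  1.06]
[-0.2401  0.0493  0.1191] [ 0.24 -0.59  1.06]
[-0.1313 -0.2255  0.031 ] [ 0.25 -0.59 -0.44]
[-0.1322 -0.2259  0.119 ] [ 0.25 -0.59 -0.44]
```

Converted, -0.2236 m is -0.4472, -0.1277 m is -0.2554, -0.5 degrees is -0.0028.

Call:
{"fn": "nudge_tcp", "kwargs": {"moves": [[-0.04, -0.07, 0, 0, 0, 0], [-0.08, -0.14, 0, 0, 0, 0], [-0.12, -0.21, 0, 0, 0, 0], [-0.16, -0.28, 0.01, 0, 0, 0], [-0.2, -0.35, 0.02, 0, 0, 0], [-0.24, -0.42, 0.04, 0, 0, 0], [-0.2554, -0.4472, 0.08, 0, 0, -0.0028], [-0.2554, -0.4472, 0.13, 0, 0, -0.0028], [-0.2554, -0.4472, 0.17, 0, 0, -0.0028], [-0.2554, -0.4472, 0.17, 0, 0, -0.0028]], "aperture": 0.07}}

```text
time_s: 9.5
tcp_pos: [0.4409, -0.0045, 0.0379]
eef_rot: [180.0, 0.3, 10.5]
contact_force: [-1.6, -0.2, 0.2]
gripper_width: 0.07
gripper_force: 0.0
```

```bash
python3 cap.py g3; python3 d.py .4435 -.0042 .0125 10.5
```

```text
9.55 [ 0.4419 -0.0045  0.0394] [179.95   0.2   10.51] [ 25.1  11.6 -41.5  -0.  -37.1  75.4] 0.0698
[ 0.0017 -0.      0.0269] [0.05 0.2  0.01]
```

View pics/g3.png

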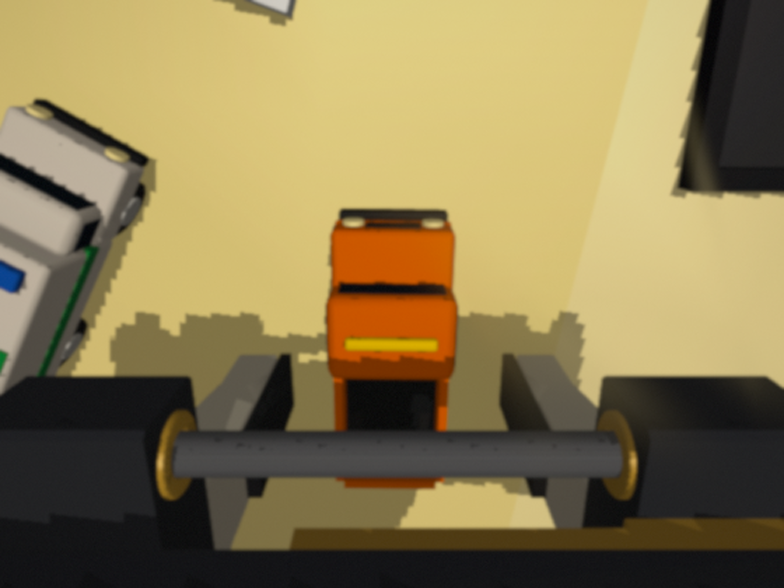

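The pickup is centred and straight between the fingers, at (393,350). I'll go down and grip.

Converted, 0.0285 m is 0.057, 0.012 m is 0.024.

Call:
{"fn": "nudge_tcp", "kwargs": {"moves": [[0, 0, 0.024, 0, 0, 0], [0, 0, 0.048, 0, 0, 0], [0, 0, 0.057, 0, 0, 0], [0, 0, 0.057, 0, 0, 0], [0, 0, 0.057, 0, 0, 0], [0, 0, 0.057, 0, 0, 0], [0, 0, 0.057, 0, 0, 0], [0, 0, 0.057, 0, 0, 0], [0, 0, 0.057, 0, 0, 0]], "aperture": 0.07}}

```text
time_s: 10.3
tcp_pos: [0.4434, -0.0041, 0.0125]
eef_rot: [-180.0, -0.0, 10.5]
contact_force: [-0.3, 0.5, 0.1]
gripper_width: 0.0701
gripper_force: 0.0
```

Call:
{"fn": "nudge_tcp", "kwargs": {"moves": [[0, 0, 0, 0, 0, 0], [0, 0, 0, 0, 0, 0], [0, 0, 0, 0, 0, 0], [0, 0, 0, 0, 0, 0], [0, 0, 0, 0, 0, 0], [0, 0, 0, 0, 0, 0], [0, 0, 0, 0, 0, 0], [0, 0, 0, 0, 0, 0]], "aperture": 0.03, "squeeze": 25}}

```text
time_s: 10.97
tcp_pos: [0.4431, -0.0042, 0.012]
eef_rot: [180.0, 0.0, 10.5]
contact_force: [-1.4, -0.1, -0.0]
gripper_width: 0.0397
gripper_force: 25.0
```

```bash
python3 - <<'E'
from h import *
from plant import r
c=dict(np.load("g3.npz"));p=plane(c,[np.array((393,214))/1.4],.012)[0];t=plane(c,[np.array((393,487))/1.4],.034)[0]
print(p,t,(p+t)/2,np.linalg.norm((p-t)[:2]))
E
python3 d.py .5937 -.1193 .05 10 .5937 -.1193 .0165 10
```

```text
[0.49139048 0.00608629 0.012     ] [ 0.3939109  -0.01190712  0.034     ] [ 0.44265069 -0.00291041  0.023     ] 0.0991263378276641
10.97 [ 0.4431 -0.0042  0.012 ] [1.800e+02 1.000e-02 1.049e+01] [ 25.1  14.5 -43.   -0.  -32.5  75.4] 0.0397
[ 0.1271  0.1406 -0.038 ] [0.   0.01 0.49]
[ 0.1271  0.1406 -0.0045] [0.   0.01 0.49]
```

Careful with the scale: shifts go in shares of 500 mm and turns go in shares of 180 degrees. That gives: 0.1406 m is 0.2812, -0.05 m is -0.1, 0.5 degrees is 0.0028.

Call:
{"fn": "nudge_tcp", "kwargs": {"moves": [[0, 0, -0.04, 0, 0, 0], [0.01, 0.01, -0.09, 0, 0, 0], [0.05, 0.06, -0.11, 0, 0, 0], [0.1, 0.114, -0.11, 0, 0, 0], [0.15, 0.17, -0.11, 0, 0, 0], [0.2, 0.224, -0.11, 0, 0, 0.0028], [0.24, 0.266, -0.1, 0, 0, 0.0028], [0.2542, 0.2812, -0.07, 0, 0, 0.0028], [0.2542, 0.2812, -0.04, 0, 0, 0.0028], [0.2542, 0.2812, -0.024, 0, 0, 0.0028], [0.2542, 0.2812, -0.024, 0, 0, 0.0028], [0.2542, 0.2812, -0.024, 0, 0, 0.0028]]}}

```text
time_s: 11.97
tcp_pos: [0.593, -0.1192, 0.0237]
eef_rot: [-180.0, 0.1, 10.0]
contact_force: [-0.3, -0.9, -1.4]
gripper_width: 0.0401
gripper_force: 25.0
```

Call:
{"fn": "nudge_tcp", "kwargs": {"moves": [[0, 0, 0.006, 0, 0, 0], [0, 0, 0.012, 0, 0, 0], [0, 0, 0.016, 0, 0, 0], [0, 0, 0.018, 0, 0, 0], [0, 0, 0.018, 0, 0, 0]]}}

```text
time_s: 12.38
tcp_pos: [0.5938, -0.1191, 0.0152]
eef_rot: [-180.0, -0.0, 10.0]
contact_force: [0.7, 0.1, -0.6]
gripper_width: 0.0398
gripper_force: 25.0
```

Call:
{"fn": "nudge_tcp", "kwargs": {"moves": [[0, 0, 0, 0, 0, 0], [0, 0, 0, 0, 0, 0], [0, 0, 0, 0, 0, 0], [0, 0, 0, 0, 0, 0]], "aperture": 0.062}}

```text
time_s: 12.72
tcp_pos: [0.5939, -0.1193, 0.0153]
eef_rot: [180.0, -0.0, 10.0]
contact_force: [0.3, -0.5, -0.0]
gripper_width: 0.0593
gripper_force: 0.0
```

Call:
{"fn": "nudge_tcp", "kwargs": {"moves": [[0, 0, -0.03, 0, 0, 0], [0, 0, -0.08, 0, 0, 0], [0, 0, -0.15, 0, 0, 0], [0, 0, -0.22, 0, 0, 0], [0, 0, -0.22, 0, 0, 0], [0, 0, -0.22, 0, 0, 0]]}}

```text
time_s: 13.22
tcp_pos: [0.5954, -0.1192, 0.1279]
eef_rot: [180.0, -0.3, 10.0]
contact_force: [-1.0, -0.1, -1.0]
gripper_width: 0.062
gripper_force: 0.0
```

```bash
python3 d.py .454 .1253 .1 -20.1 .454 .1253 .0125 -20.1
```

```text
13.22 [ 0.5954 -0.1192  0.1279] [179.97  -0.31   9.99] [  7.1  18.6 -15.9   0.  -55.1  92.9] 0.062
[-0.097  -0.2653  0.0272] [-0.05 -0.31 30.09]
[-0.0975 -0.2654  0.1147] [-0.05 -0.31 30.09]
```

Converted, -0.2652 m is -0.5304, -0.0953 m is -0.1906, 30.1 degrees is 0.1672.

Call:
{"fn": "nudge_tcp", "kwargs": {"moves": [[-0.024, -0.07, 0, 0, 0, 0.0167], [-0.05, -0.14, 0, 0, 0, 0.0444], [-0.076, -0.21, 0, 0, 0, 0.0722], [-0.1, -0.28, 0.01, 0, 0, 0.1], [-0.126, -0.35, 0.02, 0, 0, 0.1278], [-0.152, -0.42, 0.03, 0, 0, 0.1556], [-0.176, -0.49, 0.04, 0, 0, 0.1672], [-0.1906, -0.5304, 0.07, 0, 0, 0.1672], [-0.1906, -0.5304, 0.12, 0, 0, 0.1672], [-0.1906, -0.5304, 0.166, 0, 0, 0.1672], [-0.1906, -0.5304, 0.166, 0, 0, 0.1672], [-0.1906, -0.5304, 0.166, 0, 0, 0.1672]], "aperture": 0.07}}

```text
time_s: 14.22
tcp_pos: [0.4527, 0.1245, 0.0409]
eef_rot: [179.8, 0.1, -20.1]
contact_force: [0.5, 0.2, 0.7]
gripper_width: 0.0701
gripper_force: 0.0
```

```bash
python3 cap.py g4; python3 d.py .454 .1253 .0125 -20.1
```

```text
14.27 [0.4538 0.125  0.042 ] [ 1.7991e+02  4.0000e-02 -2.0110e+01] [ 39.5  13.7 -37.9   0.  -38.5  30.4] 0.0698
[ 0.0001 -0.0004  0.0295] [ 0.09  0.04 -0.01]
```

Converted, 0.0295 m is 0.059, 0.024 m is 0.048.

Call:
{"fn": "nudge_tcp", "kwargs": {"moves": [[0, 0, 0.024, 0, 0, 0], [0, 0, 0.048, 0, 0, 0], [0, 0, 0.059, 0, 0, 0], [0, 0, 0.059, 0, 0, 0], [0, 0, 0.059, 0, 0, 0]]}}

```text
time_s: 14.68
tcp_pos: [0.4544, 0.1253, 0.0132]
eef_rot: [-180.0, -0.0, -20.1]
contact_force: [-0.4, 0.6, -0.8]
gripper_width: 0.0698
gripper_force: 0.0
```

Call:
{"fn": "nudge_tcp", "kwargs": {"moves": [[0, 0, 0, 0, 0, 0], [0, 0, 0, 0, 0, 0], [0, 0, 0, 0, 0, 0], [0, 0, 0, 0, 0, 0], [0, 0, 0, 0, 0, 0], [0, 0, 0, 0, 0, 0], [0, 0, 0, 0, 0, 0], [0, 0, 0, 0, 0, 0]], "aperture": 0.03, "squeeze": 25}}

```text
time_s: 15.35
tcp_pos: [0.4542, 0.1256, 0.0128]
eef_rot: [-180.0, -0.0, -20.1]
contact_force: [-0.2, 0.5, 3.5]
gripper_width: 0.0396
gripper_force: 25.0
```

```bash
python3 cap.py g4
python3 d.py .6339 .1591 .05 -8.1 .6339 .1591 .0155 -8.1
```

```text
15.4 [0.4542 0.1256 0.0128] [-1.7997e+02 -2.0000e-02 -2.0100e+01] [ 39.5  16.6 -39.5   0.  -33.9  30.4] 0.0396
[ 0.1573 -0.0932 -0.0371] [ -0.03  -0.03 -12.  ]
[ 0.1573 -0.0932 -0.0026] [ -0.03  -0.03 -12.  ]
```

View pics/g4.png

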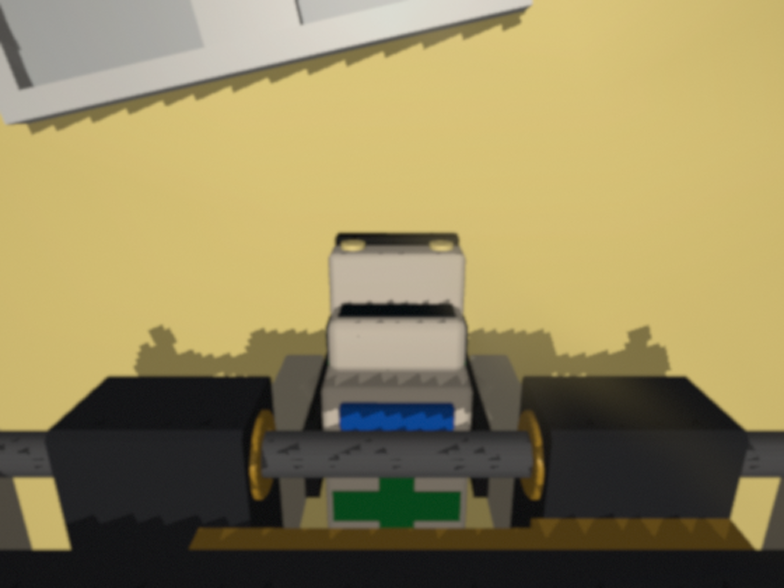

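The ambulance is gripped, centred and straight, nose at (397,240) as it was with the mixer. I'll place it.

Converted, 0.1573 m is 0.3146, 0.15 m is 0.3, -12 degrees is -0.0667.

Call:
{"fn": "nudge_tcp", "kwargs": {"moves": [[0, 0, -0.04, 0, 0, 0], [0.02, -0.01, -0.09, 0, 0, -0.0056], [0.07, -0.04, -0.11, 0, 0, -0.0222], [0.13, -0.076, -0.11, 0, 0, -0.0389], [0.2, -0.118, -0.11, 0, 0, -0.0556], [0.26, -0.154, -0.11, 0, 0, -0.0667], [0.3, -0.178, -0.1, 0, 0, -0.0667], [0.3146, -0.1864, -0.07, 0, 0, -0.0667], [0.3146, -0.1864, -0.04, 0, 0, -0.0667], [0.3146, -0.1864, -0.024, 0, 0, -0.0667], [0.3146, -0.1864, -0.024, 0, 0, -0.0667], [0.3146, -0.1864, -0.024, 0, 0, -0.0667]]}}

```text
time_s: 16.4
tcp_pos: [0.6329, 0.1584, 0.024]
eef_rot: [179.9, 0.1, -8.1]
contact_force: [-0.6, 0.4, -1.2]
gripper_width: 0.0397
gripper_force: 25.0
```

Call:
{"fn": "nudge_tcp", "kwargs": {"moves": [[0, 0, 0.006, 0, 0, 0], [0, 0, 0.012, 0, 0, 0], [0, 0, 0.016, 0, 0, 0], [0, 0, 0.0184, 0, 0, 0], [0, 0, 0.0184, 0, 0, 0]]}}

```text
time_s: 16.82
tcp_pos: [0.6337, 0.1589, 0.0159]
eef_rot: [-180.0, -0.0, -8.1]
contact_force: [-0.6, -1.1, 1.4]
gripper_width: 0.04
gripper_force: 25.0
```

Call:
{"fn": "nudge_tcp", "kwargs": {"moves": [[0, 0, 0, 0, 0, 0], [0, 0, 0, 0, 0, 0], [0, 0, 0, 0, 0, 0], [0, 0, 0, 0, 0, 0]], "aperture": 0.062}}

```text
time_s: 17.15
tcp_pos: [0.6338, 0.1588, 0.0155]
eef_rot: [-180.0, -0.0, -8.1]
contact_force: [-0.6, 0.2, -0.3]
gripper_width: 0.0595
gripper_force: 0.0
```

Call:
{"fn": "nudge_tcp", "kwargs": {"moves": [[0, 0, -0.03, 0, 0, 0], [0, 0, -0.08, 0, 0, 0], [0, 0, -0.15, 0, 0, 0], [0, 0, -0.22, 0, 0, 0], [0, 0, -0.22, 0, 0, 0], [0, 0, -0.22, 0, 0, 0], [0, 0, -0.22, 0, 0, 0]]}}

```text
time_s: 17.73
tcp_pos: [0.6334, 0.1588, 0.1254]
eef_rot: [-180.0, -0.0, -8.1]
contact_force: [0.1, 0.0, -0.2]
gripper_width: 0.0618
gripper_force: 0.0
```

```bash
python3 d.py .3854 -.294 .1 9 .3854 -.294 .0125 9
```

```text
17.73 [0.6334 0.1588 0.1254] [-179.97   -0.     -8.13] [ 31.1  22.8  -9.8  -0.  -57.4  50.7] 0.0618
[-0.1815  0.4833  0.0251] [-3.000e-02 -1.000e-02 -1.713e+01]
[-0.1815  0.4833  0.1126] [-3.000e-02 -1.000e-02 -1.713e+01]
```

Converted, 0.446 m is 0.892, 0.409 m is 0.818, -17.1 degrees is -0.095.

Call:
{"fn": "nudge_tcp", "kwargs": {"moves": [[-0.028, 0.074, 0, 0, 0, -0.0111], [-0.056, 0.148, 0, 0, 0, -0.0222], [-0.084, 0.224, 0, 0, 0, -0.0333], [-0.112, 0.298, 0, 0, 0, -0.0444], [-0.14, 0.372, 0, 0, 0, -0.0556], [-0.168, 0.446, 0, 0, 0, -0.0667], [-0.196, 0.52, 0, 0, 0, -0.0778], [-0.224, 0.596, 0, 0, 0, -0.0889], [-0.252, 0.67, 0, 0, 0, -0.095], [-0.28, 0.744, 0, 0, 0, -0.095], [-0.308, 0.818, 0, 0, 0, -0.095], [-0.336, 0.892, 0, 0, 0, -0.095]], "aperture": 0.07}}

```text
time_s: 18.73
tcp_pos: [0.4023, -0.2602, 0.1243]
eef_rot: [-180.0, 0.1, 9.0]
contact_force: [1.0, -1.2, 0.5]
gripper_width: 0.0701
gripper_force: 0.0
```

Call:
{"fn": "nudge_tcp", "kwargs": {"moves": [[-0.027, 0.0746, 0.04, 0, 0, 0], [-0.027, 0.0746, 0.06, 0, 0, 0], [-0.027, 0.0746, 0.06, 0, 0, 0]]}}

```text
time_s: 18.98
tcp_pos: [0.3935, -0.299, 0.092]
eef_rot: [-179.8, 0.3, 8.7]
contact_force: [-0.5, 0.2, 0.9]
gripper_width: 0.0701
gripper_force: 0.0
```

```bash
python3 d.py .3854 -.294 .06 9;python3 cap.py g5
python3 - <<'E'
from h import *
c=dict(np.load("g5.npz"));h=cv2.cvtColor(c["frame"],cv2.COLOR_RGB2HSV)
b=cv2.inRange(h,(105,120,60),(130,255,255));n,l,s,ce=cv2.connectedComponentsWithStats(b)
i=1+np.argmax(s[1:,4]);print("blue",ce[i],s[i]);rc=cv2.minAreaRect(np.argwhere(l==i)[:,::-1].astype(np.float32));print(rc)
print("bar",plane(c,cv2.boxPoints(rc),.047).round(4).tolist())
red=cv2.inRange(h,(0,150,60),(6,255,255))|cv2.inRange(h,(172,150,60),(180,255,255));red[262:]=0
k=max(cv2.findContours(red,0,1)[0],key=cv2.contourArea);print("red bbox",cv2.boundingRect(k))
x=int(ce[i][0]);print([(y,c["frame"][y,x].tolist()) for y in range(110,200,4)])
E
```

```text
18.98 [ 0.3935 -0.299   0.092 ] [-179.82    0.32    8.72] [-1.440e+01  1.160e+01 -3.170e+01 -1.000e-01 -4.700e+01  1.132e+02] 0.0701
[-0.0071 -0.006   0.032 ] [-0.18  0.32 -0.28]
blue [270.803125 186.221875] [242 178  59  17 960]
((271.0, 186.0), (16.0, 58.0), 90.0)
bar [[0.4234, -0.2709, 0.047], [0.4283, -0.303, 0.047], [0.4191, -0.3046, 0.047], [0.4141, -0.272, 0.047]]
red bbox (238, 156, 68, 106)
[(110, [214, 195, 134]), (114, [213, 195, 134]), (118, [213, 194, 134]), (122, [214, 194, 134]), (126, [213, 194, 134]), (130, [213, 194, 133]), (134, [213, 194, 133]), (138, [211, 193, 132]), (142, [210, 192, 132]), (146, [211, 191, 131]), (150, [168, 153, 105]), (154, [42, 36, 30]), (158, [103, 22, 13]), (162, [31, 24, 20]), (166, [136, 18, 6]), (170, [181, 13, 0]), (174, [181, 10, 0]), (178, [69, 49, 101]), (182, [22, 72, 144]), (186, [19, 71, 144]), (190, [15, 69, 142]), (194, [69, 55, 118]), (198, [181, 0, 0])]
```

```bash
python3 - <<'E'
from h import *
c=dict(np.load("g5.npz"));a=np.radians(8.8);n=plane(c,[(270.8,151.5)],.013)[0,:2];b=np.array([.4212,-.2876])
u=np.array([np.cos(a),np.sin(a)]);print("nose-based",n-.05*u,"bar lateral",b-u*((b-n)@u+.05))
E
```

```text
nose-based [ 0.3849507  -0.29210661] bar lateral [ 0.38511777 -0.29318582]
```

Call:
{"fn": "nudge_tcp", "kwargs": {"moves": [[0, 0, 0, 0, 0, 0], [0, 0, 0, 0, 0, 0], [0, 0, 0, 0, 0, 0]]}}

```text
time_s: 19.28
tcp_pos: [0.3977, -0.2972, 0.0959]
eef_rot: [180.0, -0.0, 9.1]
contact_force: [0.1, 0.4, 0.3]
gripper_width: 0.0699
gripper_force: 0.0
```

```bash
python3 d.py .3854 -.294 .0125 8.9
```

```text
19.28 [ 0.3977 -0.2972  0.0959] [ 1.7998e+02 -5.0000e-02  9.0900e+00] [-14.   11.2 -31.5   0.  -47.2 113.1] 0.0699
[-0.0118 -0.0051  0.0834] [ 0.02 -0.05  0.19]
```

Both estimates agree at (0.385, -0.293). I'll go down and grip.

Converted, 0.0834 m is 0.1668, 0.078 m is 0.156.

Call:
{"fn": "nudge_tcp", "kwargs": {"moves": [[-0.016, -0.006, 0.04, 0, 0, 0], [-0.024, -0.01, 0.09, 0, 0, 0], [-0.024, -0.01, 0.13, 0, 0, 0], [-0.024, -0.01, 0.156, 0, 0, 0], [-0.024, -0.01, 0.1668, 0, 0, 0], [-0.024, -0.01, 0.1668, 0, 0, 0]]}}

```text
time_s: 19.78
tcp_pos: [0.3842, -0.2942, 0.0114]
eef_rot: [-180.0, 0.1, 9.1]
contact_force: [-0.2, -0.4, 0.0]
gripper_width: 0.07
gripper_force: 0.0
```

Call:
{"fn": "nudge_tcp", "kwargs": {"moves": [[0, 0, 0, 0, 0, 0], [0, 0, 0, 0, 0, 0], [0, 0, 0, 0, 0, 0], [0, 0, 0, 0, 0, 0], [0, 0, 0, 0, 0, 0], [0, 0, 0, 0, 0, 0], [0, 0, 0, 0, 0, 0], [0, 0, 0, 0, 0, 0]], "aperture": 0.03, "squeeze": 25}}

```text
time_s: 20.45
tcp_pos: [0.3845, -0.295, 0.0124]
eef_rot: [180.0, -0.0, 9.0]
contact_force: [-0.8, 1.5, 6.3]
gripper_width: 0.0396
gripper_force: 25.0
```

```bash
python3 d.py .6221 .0759 .05 -8.1 .6221 .0759 .0155 -8.1
```

```text
20.45 [ 0.3845 -0.295   0.0124] [ 1.7998e+02 -3.0000e-02  8.9900e+00] [-14.2  17.6 -37.9   0.  -34.5 113.2] 0.0396
[ 0.2927 -0.3292 -0.0375] [ 1.000e-02 -3.000e-02  1.709e+01]
[ 0.2926 -0.3292 -0.003 ] [ 1.000e-02 -3.000e-02  1.709e+01]
```

Converted, -0.266 m is -0.532, -0.238 m is -0.476, 17.1 degrees is 0.095.

Call:
{"fn": "nudge_tcp", "kwargs": {"moves": [[0, 0, -0.04, 0, 0, 0], [0, 0, -0.11, 0, 0, 0], [0.03, -0.03, -0.18, 0, 0, 0.0056], [0.074, -0.084, -0.2, 0, 0, 0.0167], [0.124, -0.14, -0.2, 0, 0, 0.0278], [0.174, -0.196, -0.2, 0, 0, 0.0389], [0.224, -0.252, -0.2, 0, 0, 0.05], [0.274, -0.308, -0.2, 0, 0, 0.0611], [0.324, -0.364, -0.2, 0, 0, 0.0722], [0.374, -0.42, -0.2, 0, 0, 0.0833], [0.424, -0.476, -0.2, 0, 0, 0.095], [0.474, -0.532, -0.2, 0, 0, 0.095]]}}

```text
time_s: 21.45
tcp_pos: [0.5771, 0.0065, 0.1117]
eef_rot: [180.0, 0.0, -8.2]
contact_force: [0.6, -1.2, -1.6]
gripper_width: 0.0398
gripper_force: 25.0
```

```bash
python3 d.py .6221 .0759 .0275 -8.1
```

```text
21.45 [0.5771 0.0065 0.1117] [ 1.7999e+02  3.0000e-02 -8.2500e+00] [ 20.   17.2 -20.5  -0.  -52.3  61.7] 0.0398
[ 0.0346 -0.0751  0.0841] [ 0.01  0.03 -0.15]
```

Converted, 0.085 m is 0.17, 0.0345 m is 0.069.

Call:
{"fn": "nudge_tcp", "kwargs": {"moves": [[0.03, -0.068, 0, 0, 0, 0], [0.06, -0.132, 0.02, 0, 0, 0], [0.069, -0.153, 0.06, 0, 0, 0], [0.069, -0.153, 0.11, 0, 0, 0], [0.069, -0.153, 0.15, 0, 0, 0], [0.069, -0.153, 0.17, 0, 0, 0], [0.069, -0.153, 0.17, 0, 0, 0], [0.069, -0.153, 0.17, 0, 0, 0], [0.069, -0.153, 0.17, 0, 0, 0]]}}

```text
time_s: 22.2
tcp_pos: [0.6226, 0.0757, 0.0282]
eef_rot: [-180.0, -0.1, -8.1]
contact_force: [-0.2, -0.7, -1.3]
gripper_width: 0.0397
gripper_force: 25.0
```

```bash
python3 d.py .6221 .0759 .0155 -8.1
```

```text
22.2 [0.6226 0.0757 0.0282] [-1.7996e+02 -9.0000e-02 -8.1100e+00] [ 24.8  26.7 -18.6   0.  -44.5  57.1] 0.0397
[-0.0006 -0.0001  0.0127] [-0.04 -0.09 -0.01]
```

Converted, 0.0125 m is 0.025, 0.011 m is 0.022.

Call:
{"fn": "nudge_tcp", "kwargs": {"moves": [[0, 0, 0.008, 0, 0, 0], [0, 0, 0.016, 0, 0, 0], [0, 0, 0.022, 0, 0, 0], [0, 0, 0.025, 0, 0, 0], [0, 0, 0.025, 0, 0, 0], [0, 0, 0.025, 0, 0, 0]]}}

```text
time_s: 22.7
tcp_pos: [0.6219, 0.0757, 0.0155]
eef_rot: [-180.0, -0.0, -8.1]
contact_force: [-2.6, -0.1, 5.4]
gripper_width: 0.0402
gripper_force: 25.0
```

Call:
{"fn": "nudge_tcp", "kwargs": {"moves": [[0, 0, 0, 0, 0, 0], [0, 0, 0, 0, 0, 0], [0, 0, 0, 0, 0, 0], [0, 0, 0, 0, 0, 0]], "aperture": 0.062}}

```text
time_s: 23.03
tcp_pos: [0.6218, 0.0757, 0.0144]
eef_rot: [180.0, -0.0, -8.1]
contact_force: [0.4, -0.3, -0.1]
gripper_width: 0.0598
gripper_force: 0.0
```

Call:
{"fn": "nudge_tcp", "kwargs": {"moves": [[0, 0, -0.03, 0, 0, 0], [0, 0, -0.08, 0, 0, 0], [0, 0, -0.15, 0, 0, 0], [0, 0, -0.22, 0, 0, 0], [0, 0, -0.22, 0, 0, 0], [0, 0, -0.22, 0, 0, 0], [0, 0, -0.22, 0, 0, 0]]}}

```text
time_s: 23.62
tcp_pos: [0.6214, 0.0757, 0.1243]
eef_rot: [-180.0, 0.0, -8.1]
contact_force: [-0.3, -0.0, -0.9]
gripper_width: 0.062
gripper_force: 0.0
```

```bash
python3 d.py .388 .2678 .1 -9.7 .388 .2678 .016 -9.7
```

```text
23.62 [0.6214 0.0757 0.1243] [-179.97    0.     -8.13] [ 24.8  20.6 -13.4  -0.  -56.   57.1] 0.062
[-0.2583 -0.1572  0.0244] [-0.03  0.    1.57]
[-0.2583 -0.1571  0.1084] [-0.03  0.    1.57]
```

Converted, -0.2583 m is -0.5166, -0.24 m is -0.48, 1.6 degrees is 0.0089.

Call:
{"fn": "nudge_tcp", "kwargs": {"moves": [[-0.06, -0.036, 0, 0, 0, 0], [-0.12, -0.074, 0, 0, 0, 0], [-0.18, -0.11, 0, 0, 0, 0], [-0.24, -0.146, 0, 0, 0, 0.0028], [-0.3, -0.182, 0, 0, 0, 0.0056], [-0.36, -0.22, 0, 0, 0, 0.0089], [-0.42, -0.256, 0, 0, 0, 0.0089], [-0.48, -0.292, 0, 0, 0, 0.0089], [-0.5166, -0.3144, 0, 0, 0, 0.0089], [-0.5166, -0.3144, 0, 0, 0, 0.0089], [-0.5166, -0.3144, 0, 0, 0, 0.0089]], "aperture": 0.055}}

```text
time_s: 24.53
tcp_pos: [0.3871, 0.2679, 0.1235]
eef_rot: [179.9, 0.0, -9.6]
contact_force: [0.1, -0.9, 0.5]
gripper_width: 0.0548
gripper_force: 0.0
```

```bash
python3 cap.py g6; python3 d.py
python3 - <<'E'
from h import *
c=dict(np.load("g6.npz"));p=project(c,[.388,.2678,.03])[0];print(p)
x,y=int(p[0]-33),int(p[1]-37)
cv2.imwrite("pics/g6c.png",cv2.resize(c["frame"][y:y+74,x:x+66,::-1],None,fx=8,fy=8,interpolation=cv2.INTER_CUBIC));print(x,y)
E
```

```text
24.58 [0.3877 0.2675 0.1236] [ 1.7991e+02  4.0000e-02 -9.6300e+00] [ 58.6   6.9 -32.5  -0.  -50.7  21.7] 0.0547
[283.04435906 206.38037904]
250 169
```

View pics/g6c.png

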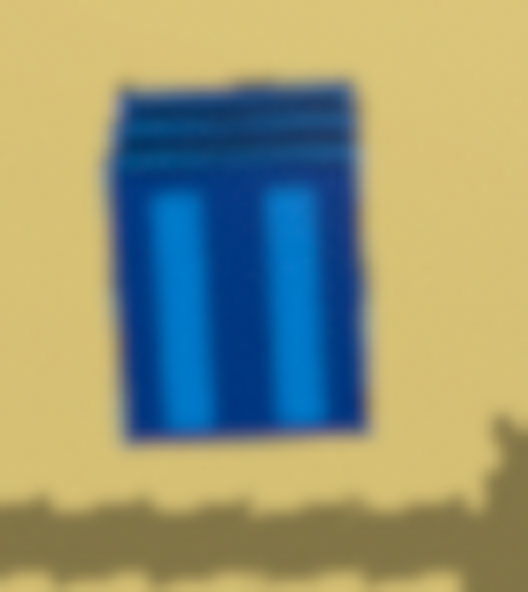

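The crop shows the crate's top face at crop corners (108,165), (357,155), (368,430) and (125,440), turned slightly from the tool axis.

```bash
python3 - <<'E'
from h import *
c=dict(np.load("g6.npz"));a=dict(np.load("wA.npz"))
q=np.array([(108,165),(357,155),(368,430),(125,440)])/8+(250,169)
p=plane(c,q,.03)[:,:2];print("crate",p.mean(0).round(4),[np.linalg.norm(p[i]-p[i-1]).round(4) for i in range(4)],np.degrees(np.arctan2(*((p[0]+p[1]-p[2]-p[3])[::-1]))).round(1))
qa=np.array((195,224))+np.array([(108,118),(172,122),(164,190),(97,187)])/4
print("stereo",tri(c,[q.mean(0)],a,[qa.mean(0)]).round(4))
E
python3 d.py .3865 .2673 .0165 -6.9
```

```text
crate [0.3883 0.27  ] [np.float64(0.0259), np.float64(0.0219), np.float64(0.0258), np.float64(0.022)] -7.0
stereo [[0.3865 0.2692 0.0257 0.0024]]
24.58 [0.3877 0.2675 0.1236] [ 1.7991e+02  4.0000e-02 -9.6300e+00] [ 58.6   6.9 -32.5  -0.  -50.7  21.7] 0.0547
[-0.0011  0.0003  0.1071] [ 0.09  0.04 -2.73]
```

Converted, 0.106 m is 0.212, 0.03 m is 0.06, -2.7 degrees is -0.015.

Call:
{"fn": "nudge_tcp", "kwargs": {"moves": [[0, -0.002, 0.06, 0, 0, -0.0056], [0, -0.005, 0.12, 0, 0, -0.015], [0, -0.005, 0.17, 0, 0, -0.015], [0, -0.005, 0.2, 0, 0, -0.015], [0, -0.005, 0.212, 0, 0, -0.015], [0, -0.005, 0.212, 0, 0, -0.015], [0, -0.005, 0.212, 0, 0, -0.015]]}}

```text
time_s: 25.17
tcp_pos: [0.3892, 0.2698, 0.0185]
eef_rot: [180.0, 0.0, -7.1]
contact_force: [0.5, 0.2, 0.2]
gripper_width: 0.0549
gripper_force: 0.0
```

Call:
{"fn": "nudge_tcp", "kwargs": {"moves": [[0, 0, 0, 0, 0, 0], [0, 0, 0, 0, 0, 0], [0, 0, 0, 0, 0, 0], [0, 0, 0, 0, 0, 0], [0, 0, 0, 0, 0, 0], [0, 0, 0, 0, 0, 0], [0, 0, 0, 0, 0, 0], [0, 0, 0, 0, 0, 0], [0, 0, 0, 0, 0, 0]], "aperture": 0.015, "squeeze": 12}}

```text
time_s: 25.92
tcp_pos: [0.3887, 0.2704, 0.0188]
eef_rot: [-180.0, -0.0, -7.0]
contact_force: [-1.1, 0.2, 6.3]
gripper_width: 0.0218
gripper_force: 12.0
```

```bash
python3 d.py
```

```text
25.92 [0.3887 0.2704 0.0188] [-1.7998e+02 -2.0000e-02 -7.0000e+00] [ 58.7  16.1 -38.9   0.  -34.9  24.3] 0.0218
```

Converted, 0.296 m is 0.592, -0.105 m is -0.21, -17 degrees is -0.0944.

Call:
{"fn": "nudge_tcp", "kwargs": {"moves": [[0, 0, -0.04, 0, 0, 0], [0, 0, -0.11, 0, 0, 0], [0.02, 0.03, -0.18, 0, 0, -0.0056], [0.054, 0.086, -0.21, 0, 0, -0.0167], [0.092, 0.148, -0.21, 0, 0, -0.0278], [0.132, 0.21, -0.21, 0, 0, -0.0389], [0.17, 0.272, -0.21, 0, 0, -0.05], [0.21, 0.336, -0.21, 0, 0, -0.0611], [0.25, 0.4, -0.21, 0, 0, -0.0722], [0.29, 0.464, -0.21, 0, 0, -0.0833], [0.33, 0.528, -0.21, 0, 0, -0.0944], [0.37, 0.592, -0.21, 0, 0, -0.0944]]}}

```text
time_s: 26.92
tcp_pos: [0.5364, -0.048, 0.1233]
eef_rot: [-180.0, 0.0, 10.1]
contact_force: [1.2, 1.5, -0.8]
gripper_width: 0.0219
gripper_force: 12.0
```

```bash
python3 d.py .572 -.1229 .1243 10
```

```text
26.92 [ 0.5364 -0.048   0.1233] [-1.7999e+02  1.0000e-02  1.0120e+01] [ 15.7  13.1 -24.6  -0.  -52.3  84.4] 0.0219
[ 0.0218  0.08   -0.001 ] [-0.01  0.01  0.12]
```

Converted, 0.082 m is 0.164, 0.0219 m is 0.0438.

Call:
{"fn": "nudge_tcp", "kwargs": {"moves": [[0.02, 0.074, 0, 0, 0, 0], [0.039, 0.146, 0, 0, 0, 0], [0.0438, 0.164, 0, 0, 0, 0], [0.0438, 0.164, 0, 0, 0, 0], [0.0438, 0.164, 0, 0, 0, 0], [0.0438, 0.164, 0, 0, 0, 0], [0.0438, 0.164, 0, 0, 0, 0]]}}

```text
time_s: 27.5
tcp_pos: [0.5715, -0.1221, 0.1235]
eef_rot: [-180.0, 0.0, 10.1]
contact_force: [0.9, -0.5, -1.2]
gripper_width: 0.0219
gripper_force: 12.0
```

```bash
python3 d.py; python3 cap.py g7
python3 - <<'E'
from h import *
c=dict(np.load("g7.npz"));p=project(c,[[.572,-.1229,.037],[.5937,-.1191,.056]]);print(p.round(1))
h=cv2.cvtColor(c["frame"],cv2.COLOR_RGB2HSV);m=cv2.inRange(h,(5,150,40),(19,255,255));m[262:]=0
k=max(cv2.findContours(m,0,1)[0],key=cv2.contourArea);x,y,w,hh=cv2.boundingRect(k);print("orange",x,y,w,hh,cv2.minAreaRect(k))
m2=cv2.inRange(h,(20,180,130),(32,255,255));n,l,s,ce=cv2.connectedComponentsWithStats(m2);print([(ce[i].round(1),s[i]) for i in range(1,n) if s[i][4]>40])
cv2.imwrite("pics/g7c.png",cv2.resize(c["frame"][80:380,140:440,::-1],(600,600),interpolation=cv2.INTER_CUBIC))
E
```

```text
27.5 [ 0.5715 -0.1221  0.1235] [-1.7999e+02  1.0000e-02  1.0050e+01] [  7.1  17.1 -18.9  -0.  -54.   93. ] 0.0219
[[284.4 210.6]
 [284.6 187.3]]
orange 252 104 66 141 ((284.5, 174.0), (140.0, 65.0), 90.0)
[(array([346.6,  39.1]), array([  229,    13,   238,    54, 10620], dtype=int32)), (array([339.2,  70.3]), array([232,  69, 227,   4, 770], dtype=int32)), (array([419.4, 131. ]), array([ 380,  107,   75,   48, 2990], dtype=int32)), (array([284.6, 159. ]), array([262, 156,  46,   7, 317], dtype=int32)), (array([394.2, 244.6]), array([379, 230,  46,  22, 350], dtype=int32)), (array([221.7, 312. ]), array([219, 299,   6,  26, 109], dtype=int32)), (array([345.1, 338.5]), array([343, 330,   5,  17,  57], dtype=int32)), (array([220.9, 345.2]), array([218, 335,   7,  21, 103], dtype=int32))]
```

View pics/g7c.png

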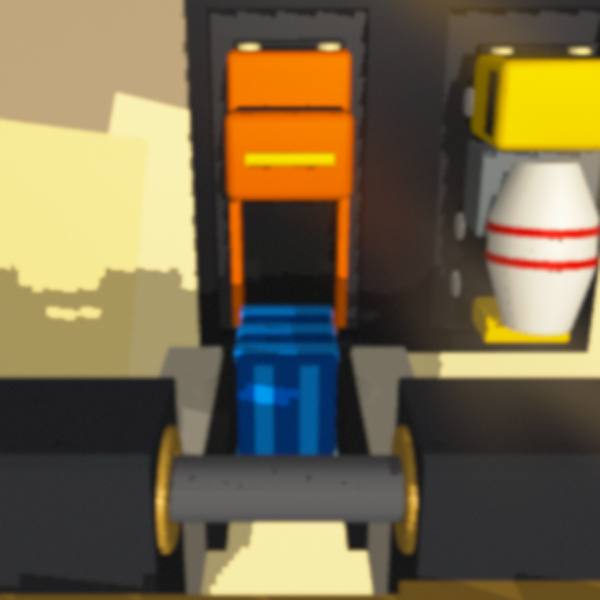

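The crop shows the pickup in the left pocket with its bed at about (290,260), and the mixer in the right pocket. The crate hangs upright at (287,390), in line with the bed. I'll check the bed's along-position from the cab's rear roof edge at crop row 200.

```bash
python3 - <<'E'
from h import *
c=dict(np.load("g7.npz"));u=np.array([np.cos(np.radians(10)),np.sin(np.radians(10))])
p=plane(c,[(284.6,180)],.056)[0,:2];n=plane(c,[(284.6,80+45/2)],.016)[0,:2]
print("via cab",p-.026*u,"via nose",n-.072*u)
E
python3 d.py .572 -.1229 .0415 10
```

```text
via cab [ 0.57274572 -0.12278492] via nose [ 0.57158203 -0.12305228]
27.55 [ 0.5716 -0.122   0.1236] [-1.7999e+02 -1.0000e-02  1.0070e+01] [  7.1  17.1 -18.9  -0.  -54.   93. ] 0.0219
[0.0002 0.001  0.0821] [-0.01 -0.01  0.07]
```

Converted, 0.079 m is 0.158, 0.02 m is 0.04.

Call:
{"fn": "nudge_tcp", "kwargs": {"moves": [[0, 0.002, 0.04, 0, 0, 0], [0, 0.002, 0.08, 0, 0, 0], [0, 0.002, 0.11, 0, 0, 0], [0, 0.002, 0.13, 0, 0, 0], [0, 0.002, 0.146, 0, 0, 0], [0, 0.002, 0.154, 0, 0, 0], [0, 0.002, 0.158, 0, 0, 0], [0, 0.002, 0.158, 0, 0, 0], [0, 0.002, 0.158, 0, 0, 0]]}}

```text
time_s: 28.3
tcp_pos: [0.5726, -0.124, 0.0451]
eef_rot: [180.0, -0.1, 10.0]
contact_force: [0.1, 0.1, -0.5]
gripper_width: 0.0221
gripper_force: 12.0
```

Call:
{"fn": "nudge_tcp", "kwargs": {"moves": [[0, 0, 0.002, 0, 0, 0], [0, 0, 0.004, 0, 0, 0], [0, 0, 0.005, 0, 0, 0], [0, 0, 0.005, 0, 0, 0], [0, 0, 0.005, 0, 0, 0]]}}

```text
time_s: 28.72
tcp_pos: [0.5728, -0.1241, 0.0431]
eef_rot: [180.0, -0.1, 10.0]
contact_force: [-0.4, 0.6, 6.5]
gripper_width: 0.0213
gripper_force: 12.0
```

Contact came at floor height. I'll release and retreat.

Call:
{"fn": "nudge_tcp", "kwargs": {"moves": [[0, 0, 0, 0, 0, 0], [0, 0, 0, 0, 0, 0], [0, 0, 0, 0, 0, 0], [0, 0, 0, 0, 0, 0], [0, 0, 0, 0, 0, 0]], "aperture": 0.045}}

```text
time_s: 29.13
tcp_pos: [0.5719, -0.1241, 0.0418]
eef_rot: [-180.0, 0.0, 10.0]
contact_force: [0.9, -0.3, 0.2]
gripper_width: 0.044
gripper_force: 0.0
```

Call:
{"fn": "nudge_tcp", "kwargs": {"moves": [[0, 0, -0.02, 0, 0, 0], [0, 0, -0.06, 0, 0, 0], [0, 0, -0.12, 0, 0, 0], [-0.02, 0, -0.2, 0, 0, 0], [-0.06, 0, -0.28, 0, 0, 0], [-0.08, -0.04, -0.36, 0, 0, 0], [-0.08, -0.12, -0.4, 0, 0, 0], [-0.08, -0.18, -0.44, 0, 0, 0], [-0.08, -0.18, -0.44, 0, 0, 0], [-0.08, -0.18, -0.44, 0, 0, 0], [-0.08, -0.18, -0.44, 0, 0, 0]]}}

```text
time_s: 30.05
tcp_pos: [0.5168, -0.0422, 0.2622]
eef_rot: [-180.0, -0.0, 10.1]
contact_force: [-0.6, -0.3, -0.4]
gripper_width: 0.0447
gripper_force: 0.0
```

```bash
python3 d.py;python3 cap.py fin
python3 - <<'E'
from h import *
c=dict(np.load("fin.npz"));h=cv2.cvtColor(c["frame"],cv2.COLOR_RGB2HSV)
W=(np.array([.6012,-.1608]),10.);Z=(np.array([.628,.1175]),-8.1)
def fr(p,f):
    a=np.radians(f[1]);d=p-f[0];return (d@np.array([np.cos(a),np.sin(a)]),d@np.array([-np.sin(a),np.cos(a)]))
def blobs(n,lo,hi,z,f):
    m=cv2.inRange(h,lo,hi);N,l,s,ce=cv2.connectedComponentsWithStats(m)
    for i in range(1,N):
        if s[i][4]>60:
            p=plane(c,[ce[i]],z)[0,:2];print(n,s[i].tolist(),ce[i].round(1),"tray xy",np.round(fr(p,f),4))
blobs("orange",(5,150,60),(18,255,255),.045,W);blobs("blue W",(105,150,50),(130,255,255),.053,W)
blobs("green R",(60,120,30),(85,255,255),.057,Z);blobs("blue R",(105,150,50),(130,255,255),.053,Z)
blobs("yellow",(20,180,130),(32,255,255),.05,W)
print("expect crate",project(c,[.572,-.1229,.053]).round(1))
E
```

```text
30.05 [ 0.5168 -0.0422  0.2622] [-1.7998e+02 -3.0000e-02  1.0050e+01] [ 17.    4.4 -15.6  -0.  -70.   83. ] 0.0447
orange [347, 53, 54, 105, 3305] [372.4  96.2] tray xy [0.01   0.0451]
blue W [358, 115, 27, 31, 594] [370.7 129.2] tray xy [-0.0206  0.0462]
green R [59, 7, 39, 42, 661] [77.9 27.6] tray xy [-0.0194  0.0407]
blue R [358, 115, 27, 31, 594] [370.7 129.2] tray xy [-0.0213 -0.2417]
yellow [335, 0, 161, 30, 3984] [413.8  15.1] tray xy [0.0802 0.0143]
yellow [335, 32, 139, 2, 265] [402.4  32.5] tray xy [0.0659 0.0231]
yellow [446, 55, 45, 32, 1326] [467.5  70.4] tray xy [ 0.0335 -0.0411]
yellow [364, 86, 30, 5, 147] [378.4  88. ] tray xy [0.0177 0.0411]
yellow [436, 147, 32, 12, 235] [450.5 153.6] tray xy [-0.045  -0.0361]
yellow [168, 303, 6, 23, 72] [171.  314.9] tray xy [-0.2333  0.2612]
yellow [167, 336, 7, 19, 83] [170.  344.6] tray xy [-0.2745  0.2662]
expect crate [[374.5 130.9]]
```

Measured positions match: crate top within about 2 mm of the bed centre, ambulance and yellow cab on their pocket lines. Handing in.

```bash
python3 -c "
from plant import r
print(r.close_job())"
```

```text
the job is handed in; nothing more can be done
None
```

I packed all four vehicles in their pockets, put the crate upright in the pickup's bed, and handed the job in at about 30 s of the 106 s allowed; the judge's verdict was not shown, and I did not check the fire engine's final position with a camera.

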